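# Load the spice caddies on the rail rack and lock it

### The arm

A 6-joint arm with a two-finger parallel gripper is mounted at the origin on the work surface. World frame = base frame: x ahead of the robot, y to its left, z up, the work surface at z = 0. Lengths are in m, angles in degrees, forces in N, time in s.
With the tool pointing down it reaches from about 0.25 to 0.775 m from the base axis. Payload 4 kg.
Tool frame: the origin (TCP) lies at the very end of the fingers, on their centre line; the grasp point (between the pads) lies 19 mm behind it (r.tcp_to_grasp is the distance from the TCP to the grasp point, in m); z points along the fingers, y is the line along which they close (so a half turn about z gives the same grasp; the last joint's range is limited). The gripper opens to 94 mm and grips with 3 to 60 N. Pads are 16 mm wide; open, the fingers measure 119 mm over their backs; the gripper's body (75 mm by 177 mm) begins 78 mm behind the grasp point.
Start: joints at [-72.428, 4.996, 78.535, -0, 96.463, -5.907], TCP at [0.219, -0.504, 0.206] pointing down, gripper open.
Joint ranges: [-177.83, 177.83], [-43.37, 116.18], [15.69, 146.23], [-61.86, 241.86], [9.47, 152.12], [-147.06, 147.06]. Speed limits (degrees/s): [159.86, 159.86, 180, 180, 180, 180].

### API

Orientations are given as a 3x3 rotation matrix whose columns are the frame's x, y, z axes.
In Python, from cell import r gives the robot as it stands. The module is installed in compiled form; this text tells all that it offers.
- The arm moves only by the tool send_rows, never from a script. Its argument "rows" is one flat list of numbers, 4 for each row, row after row: the shift along the tool's x, y, z in cm, then the turn about the tool's z in rad. A call has 1 to 20 rows; each row is the pose to reach, as a shift and turn from the pose commanded when the call began, along the tool's axes at that moment; what a row does not reach only later rows make up. A row lasts 1/10 s, in which the tool goes at most 50 mm and 8.59 degrees, less where a joint would pass 70% of its speed; a pose out of reach is approached as far as the arm can. A call with a gripper value outside its range is refused whole. "fingers" is the opening, from 0 (shut) to 1 (fully open), set as the call begins (left out, the last holds). The fingers move at their own pace and stop on an object; "grip_force" is the grip in N (left out, the last holds). Time passes only in rows, so rows that repeat a pose let the fingers close. It gives the time, the measured TCP pose, the force, the opening and the grip force at its end, in the units of the state.
- r.observe(): the state, without advancing time (a new reading comes with each control period).
- r.get_image(name): name is "side" or "top" or "wrist"; returns a dict with "frame" (420x560x3 uint8, red, green, blue), "range_z" (420x560 float32, m along the optical axis (not along the pixel's ray), 0 where there is no reading), "fx", "fy", "cx", "cy" (pixels), "D" ([k1, k2, p1, p2, k3] as OpenCV has them; the pictures are not rectified), "view" (4x4, takes a point from world to camera coordinates). Camera axes: x right, y down, z forward; pixel columns grow to the right and rows downward; lengths in m; the calibration is good to about 2 mm. A picture is of the moment at which its call begins.
- r.job_done(): hands the job in; it is judged then, once.
Trained networks look in a picture, given as the dict that the camera call returned (one of the last four; its "shot" number tells which), for a name from the list of things; names that differ only in an ending like _2 or _b are one class to them, and where a whole thing is asked for, a point or a joint stands for the part that bears it (a point fixed in the world has none). Each returns a list of dicts, best first, with "confidence" (0 to 1); they miss things now and then, are a little off and sometimes report something else, mostly with a low value. They report only what shows in the picture. A call takes as long as a camera call. They do not tell look-alikes from the thing itself.
- r.cut_out(query, picture): "region" (420x560 bool, what is visible of it) and "pixel" ([column, row] in pixels, amid what is visible of it).
The state is a dict: "clock": time; "joint_positions": joint angles; "dq": joint speeds; "joint_torque": joint torques, N m; "ee_pos": TCP position; "tool_rot": TCP orientation; "force": force on the tool from outside, world axes, zero at the start; "ft_torque": the same for the moment, N m; "finger_gap": opening from 0.0 (shut) to 1.0 (fully open); "grip_force": force on a finger pad.
Only numpy, scipy, OpenCV 4.12 (cv2) and the standard library are available. Lean on these libraries where they do the work, as an engineer would, in place of code of your own. Each camera call takes 0.05 s, during which the arm holds its last target. There are 200 camera calls.

### The job

Fill the spice rack: turn its clamp knob to free the locking bar and slide the bar fully open, then slide every spice caddy lying on the table onto a rail of its own, fully home, until its spring roller clicks into the caddy's side notch. Then slide the bar fully shut, so that its tabs stand behind the caddies, and turn the knob back all the way to lock it. Leave the bowl, the tumblers and the measuring cup where they stand.

Things in the scene. Friction and masses are not known exactly. Their poses are not given: they have to be found in the camera images.
- rack: spice rack, fixed. Origin at table height, middle of the bar's slot, in line with the middle rail; x away from the robot along the rails, y left, z up. Deck top at 12 mm: bare apron x -105 to -8 mm, slot with flush bar, rails up to the 52 mm high back stop (face x 95.5 mm), y -125 to 145 mm; wings to y +-230 mm hold bar handle and knob. Roller housings 42 mm high, 41 to 54 mm left of each rail
- rail0 (a point): origin of a caddy when fully home and clicked on the right (-y) of three parallel T-rails, 85 mm apart; axes as rack, caddy x along rack x. The rail (24 mm wide head, round nose) starts 38 mm before (-x of) this point; caddies enter from the robot's side, moving to +x with their underside on the deck; the back stop stops them 1.5 mm past this point
- rail1 (a point): origin of a caddy when fully home and clicked on the middle of three parallel T-rails, 85 mm apart; axes as rack, caddy x along rack x. The rail (24 mm wide head, round nose) starts 38 mm before (-x of) this point; caddies enter from the robot's side, moving to +x with their underside on the deck; the back stop stops them 1.5 mm past this point
- rail2 (a point): origin of a caddy when fully home and clicked on the left (+y) of three parallel T-rails, 85 mm apart; axes as rack, caddy x along rack x. The rail (24 mm wide head, round nose) starts 38 mm before (-x of) this point; caddies enter from the robot's side, moving to +x with their underside on the deck; the back stop stops them 1.5 mm past this point
- click0 (a joint): spring roller (upright, 12 mm across) on the +y side of rail0, at mid-length of a seated caddy: 0 = sprung out (no caddy, or in the caddy's notch), 0.003 to 0.005 m while a caddy's side pushes it back. Passing it takes about 10 N
- click1 (a joint): spring roller (upright, 12 mm across) on the +y side of rail1, at mid-length of a seated caddy: 0 = sprung out (no caddy, or in the caddy's notch), 0.003 to 0.005 m while a caddy's side pushes it back. Passing it takes about 10 N
- click2 (a joint): spring roller (upright, 12 mm across) on the +y side of rail2, at mid-length of a seated caddy: 0 = sprung out (no caddy, or in the caddy's notch), 0.003 to 0.005 m while a caddy's side pushes it back. Passing it takes about 10 N
- bar (a joint): steel locking bar across the rail entries: 0 = shut (its three tabs, 12 x 14 mm, 44 mm high, stand behind the rail entries, 12.5 mm left of each rail's middle), 0.030 m = fully open (tabs moved 30 mm along rack +y into the gaps between the rails). Slides by its handle with about 2 N; blocked while the knob is locked
- bar_handle (a point): centre of the top of the bar's handle, an upright wooden block 40 mm (rack x) by 20 mm (rack y), from 12 to 62 mm above the table, at the right end (-y) of the rack; it moves with the bar
- knob (a joint): clamp knob at the left end (+y) of the rack: 0 = locked (grip bar along rack y, the steel tongue under it blocks the end of the bar), grows counter-clockwise seen from above to 1.45 rad = free (grip bar about along rack x). Locked needs the bar to be shut
- knob_grip (a point): on the knob's axis, near the top of its black grip bar, 80 mm above the table; the grip bar is 52 mm long, 16 mm thick and stands from 48 to 80 mm above the table, over a skirt 42 mm across. At knob = 0 its length (this point's y axis) is along rack y; the point turns with it
- caddy_a: spice caddy (2 or 3 alike; absent = None), 0.22 kg: grey plastic box 80 (x) x 56 (y) x 45 mm high; on its roof 4 flat caps (5 mm) and a wooden grip block 38 (x) x 18 (y) mm, 45 to 85 mm above the underside. Origin: centre of underside. Underneath a T-channel along x, open at both ends, 1.5 mm play each side on a rail. Mid-length notch in each long side, bevelled ends. Same either way round
- caddy_b: spice caddy (2 or 3 alike; absent = None), 0.22 kg: grey plastic box 80 (x) x 56 (y) x 45 mm high; on its roof 4 flat caps (5 mm) and a wooden grip block 38 (x) x 18 (y) mm, 45 to 85 mm above the underside. Origin: centre of underside. Underneath a T-channel along x, open at both ends, 1.5 mm play each side on a rail. Mid-length notch in each long side, bevelled ends. Same either way round
- caddy_c: spice caddy (2 or 3 alike; absent = None), 0.22 kg: grey plastic box 80 (x) x 56 (y) x 45 mm high; on its roof 4 flat caps (5 mm) and a wooden grip block 38 (x) x 18 (y) mm, 45 to 85 mm above the underside. Origin: centre of underside. Underneath a T-channel along x, open at both ends, 1.5 mm play each side on a rail. Mid-length notch in each long side, bevelled ends. Same either way round
- bowl: terracotta bowl, 140 mm across, 65 mm high, a bystander; origin at its foot
- tumbler_blue: blue plastic tumbler, 72 mm across, 110 mm high, a bystander; origin at its foot
- tumbler_pink: pink plastic tumbler, 72 mm across, 110 mm high, a bystander; origin at its foot
- measuring_cup: steel measuring cup with its handle folded in, 76 mm across, 50 mm high, a bystander; origin at its foot
Things that resemble listed ones, but are neither listed nor needed, are in the scene too. What is shaped like the caddy_a but green or yellow is not meant.

How it is judged:
By the outcome, as a careful person would: the job done as asked, in the order asked, and still so for the second after the job is handed in, with the robot touching nothing.
Of caddy_a, caddy_b, caddy_c only 2 to 3 are there at a start; the rules pass over those that are not, and their reading is None.
At some moment in a run one of caddy_a, caddy_b, caddy_c may be knocked a few centimetres aside while the robot is not near it.
It also fails if it takes over 210 s, if anything falls off the work surface, if the arm or the gripper's body presses on something with over 40 N, if the wrist force passes 120 N, or if a joint passes its speed limit or range.

## Working session

There is one attempt and no reset: what is moved stays moved. The work goes in short steps, Python scripts to look and compute and a tool call to move; the robot and the scene stay as the last step left them, time stands still between calls to the robot, and variables do not carry over. Pictures are saved under pics/ and viewed, at most 14 in all, crops included, and the job is handed in when it is done.

Besides the shell and the picture viewer there is one more tool, called after ">>>" in YAML: its name, and indented under it one key for each argument. send_rows: Moves the arm, as the interface text tells. Its arguments: {"type":"object","properties":{"rows":{"type":"array"},"fingers":{"type":"number"},"grip_force":{"type":"number"}},"required":["rows"]}

```bash
mkdir -p pics; cat > h.py <<'E'
import numpy as np, cv2
from cell import r
def save(im,name,crop=None,s=1):
    f=im["frame"][:,:,::-1]
    if crop: f=f[crop[1]:crop[3],crop[0]:crop[2]]
    cv2.imwrite("pics/"+name,cv2.resize(f,None,fx=s,fy=s,interpolation=cv2.INTER_CUBIC))
def K(im): return np.array([[im["fx"],0,im["cx"]],[0,im["fy"],im["cy"]],[0,0,1]],float)
def world(im,uv,z=None):
    """pixels -> world; z: range per pixel or taken from image"""
    uv=np.asarray(uv,float).reshape(-1,2)
    n=cv2.undistortPoints(uv.reshape(-1,1,2),K(im),np.array(im["D"],float)).reshape(-1,2)
    if z is None: z=im["range_z"][uv[:,1].round().astype(int),uv[:,0].round().astype(int)]
    c=np.c_[n,np.ones(len(n))]*np.asarray(z).reshape(-1,1)
    V=np.array(im["view"]); return (c-V[:3,3])@V[:3,:3]
def onplane(im,uv,h):
    V=np.array(im["view"]); a=world(im,uv,np.ones(len(np.reshape(uv,(-1,2))))); o=-V[:3,:3].T@V[:3,3]
    d=a-o; return o+d*((h-o[2])/d[:,2])[:,None]
def cloud(im,mask):
    v,u=np.nonzero(mask&(im["range_z"]>0)); return world(im,np.c_[u,v]),np.c_[u,v]
E
python3 - <<'E'
from h import *
t=r.get_image("top"); s=r.get_image("side"); save(t,"top0.png",s=1.4); save(s,"side0.png",s=1.4)
for n in ["caddy_a","rack","bar_handle","knob_grip","bowl","tumbler_blue","tumbler_pink","measuring_cup"]:
    for d in r.cut_out(n,t):
        p,_=cloud(t,d["region"])
        print(n,round(d["confidence"],2),np.round(d["pixel"]),d["region"].sum(),np.median(p,0).round(3),p.max(0).round(3) if len(p) else "",p.min(0).round(3))
E
```

```text
caddy_a 0.93 [398. 208.] 542 [ 0.528 -0.366  0.046] [ 0.574 -0.336  0.093] [ 0.483 -0.421 -0.007]
caddy_a 0.91 [296. 249.] 493 [ 0.409 -0.055  0.047] [ 0.448 -0.014  0.093] [ 0.369 -0.102 -0.006]
caddy_a 0.83 [384. 264.] 545 [ 0.367 -0.318  0.047] [ 0.41  -0.282  0.094] [ 0.32  -0.363 -0.004]
caddy_a 0.59 [343. 180.] 476 [ 0.62  -0.195  0.048] [ 0.667 -0.161  0.095] [ 0.579 -0.236 -0.005]
caddy_a 0.57 [344. 248.] 497 [ 0.405 -0.202  0.047] [ 0.443 -0.177  0.092] [ 0.364 -0.237 -0.002]
rack 0.79 [227. 204.] 7937 [0.548 0.159 0.013] [0.672 0.386 0.089] [ 0.431 -0.077 -0.008]
bar_handle 0.67 [248. 203.] 625 [0.54  0.097 0.013] [0.562 0.296 0.069] [ 0.508 -0.058 -0.002]
bar_handle 0.44 [198. 131.] 520 [0.766 0.25  0.054] [0.799 0.279 0.116] [ 0.721  0.209 -0.008]
knob_grip 0.76 [168. 197.] 188 [0.557 0.335 0.06 ] [0.577 0.362 0.089] [0.538 0.302 0.019]
knob_grip 0.66 [342. 179.] 526 [ 0.621 -0.195  0.047] [ 0.673 -0.161  0.095] [ 0.579 -0.239 -0.007]
bowl 0.79 [276. 118.] 1531 [0.808 0.017 0.029] [0.866 0.083 0.074] [ 0.731 -0.047 -0.003]
bowl 0.56 [225. 202.] 8101 [0.548 0.16  0.013] [0.682 0.391 0.089] [ 0.431 -0.076 -0.012]
tumbler_blue 0.58 [227. 201.] 8038 [0.548 0.158 0.013] [0.678 0.384 0.089] [ 0.43  -0.076 -0.012]
tumbler_pink 0.7 [197. 133.] 548 [0.765 0.251 0.054] [0.809 0.299 0.118] [ 0.721  0.209 -0.005]
measuring_cup 0.79 [140. 284.] 578 [0.293 0.428 0.01 ] [0.342 0.471 0.056] [ 0.248  0.382 -0.011]
```

View pics/top0.png

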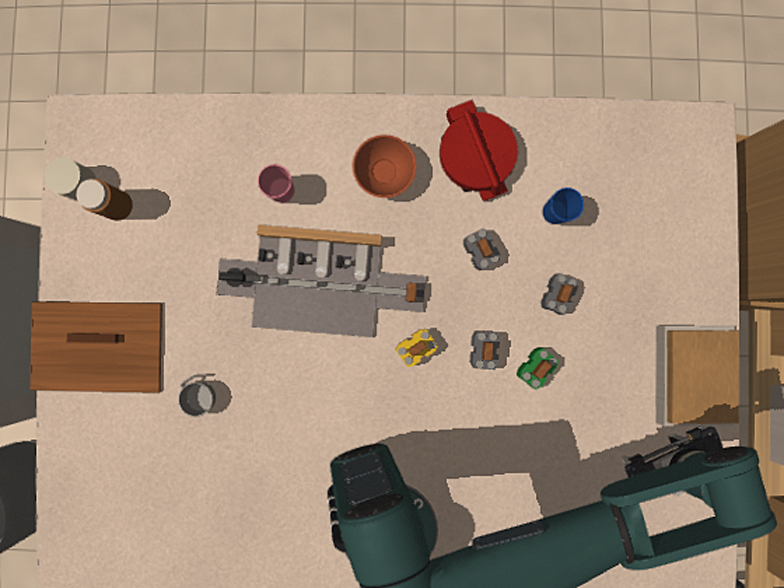

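View pics/side0.png

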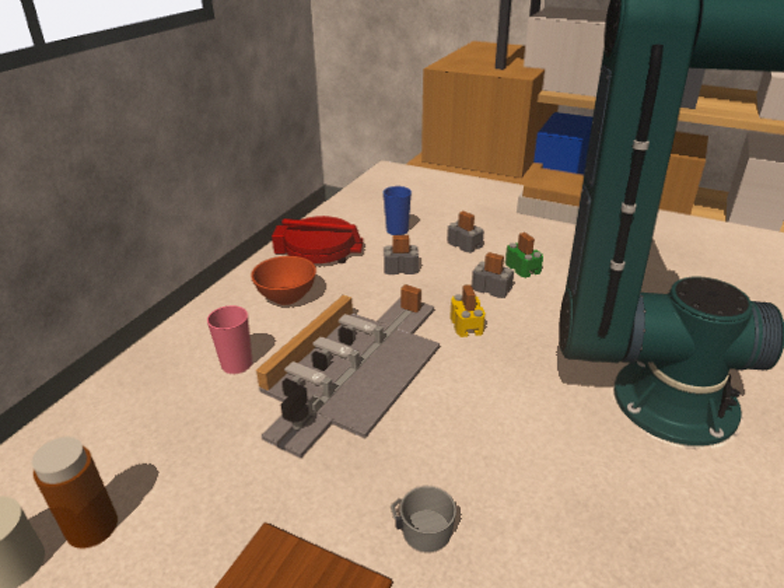

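The three grey caddies are at about (486,248), (563,294) and (489,349) in the enlarged top picture. The yellow one at (418,347) and the green one at (540,367) are look-alikes. The knob is at (237,277) and the bar handle at (415,292).

```bash
python3 - <<'E'
from h import *
o=r.observe(); print(o["tool_rot"],o["ee_pos"],o["force"])
w=r.get_image("wrist"); V=np.array(w["view"]); R=np.array(o["tool_rot"])
c=-V[:3,:3].T@V[:3,3]; print("cam in tool",R.T@(c-np.array(o["ee_pos"])),"axes",(R.T@V[:3,:3].T).round(3),w["fx"],w["cx"],w["cy"])
t=r.get_image("top")
p,uv=cloud(t,np.ones((420,560),bool)); f=t["frame"][uv[:,1],uv[:,0]].astype(int)
def rect(m,n):
    q=p[m][:,:2].astype(np.float32); print(n,len(q),q.mean(0).round(4),cv2.minAreaRect(q*1000))
x,y,z=p.T
bx=lambda a,b,c,d:(x>a)&(x<b)&(y>c)&(y<d)
rect(bx(.6,.7,0,.3)&(z>.044)&(z<.06)&(f[:,0]-f[:,2]>50),"stop")
rect(bx(.48,.6,-.09,-.02)&(z>.052)&(z<.07)&(f[:,0]-f[:,2]>40),"handle")
rect(bx(.5,.62,.28,.39)&(z>.07)&(z<.09),"knob")
for n,a in dict(A=(.62,-.195),B=(.528,-.366),C=(.405,-.202)).items():
    rect(bx(a[0]-.05,a[0]+.05,a[1]-.05,a[1]+.05)&(z>.075)&(f[:,0]-f[:,2]>30),n)
E
```

```text
[[ 9.17208433e-01  3.98407694e-01  1.17799486e-05]
 [ 3.98407693e-01 -9.17208432e-01  4.15785454e-05]
 [ 2.73698806e-05 -3.34429704e-05 -9.99999999e-01]] [ 0.21911622 -0.50444224  0.20544486] [ 0.19639981  0.35084553 -0.15624982]
cam in tool [ 8.03257652e-02 -5.12247446e-05 -1.77892730e-01] axes [[-0.    -0.961 -0.277]
 [ 1.    -0.    -0.001]
 [ 0.    -0.277  0.961]] 355.2266437819032 278.02019409048086 212.61239981257162
stop 651 [0.6502 0.1554] ((650.4337158203125, 156.05453491210938), (266.4825744628906, 23.37965202331543), 85.80952453613281)
handle 83 [ 0.528  -0.0438] ((528.443603515625, -43.87992858886719), (18.577816009521484, 38.048397064208984), 83.85044860839844)
knob 97 [0.5576 0.3372] ((558.2964477539062, 336.4740905761719), (51.54990005493164, 15.319293975830078), 89.22440338134766)
A 74 [ 0.6233 -0.1989] ((623.5162963867188, -199.39015197753906), (35.96659469604492, 17.800548553466797), 26.896459579467773)
B 70 [ 0.5273 -0.3711] ((528.0302124023438, -372.3293762207031), (15.989272117614746, 36.54096984863281), 65.93810272216797)
C 73 [ 0.4029 -0.2065] ((402.1612548828125, -206.38644409179688), (17.3520565032959, 35.86591720581055), 87.4119873046875)
```

```bash
cat >> h.py <<'E'
def go(*targets):
    """print rows (cm, rad) for world targets (x,y,z,theta_deg), relative to the present pose"""
    o=r.observe(); R=np.array(o["tool_rot"]); p=np.array(o["ee_pos"]); th=np.degrees(np.arctan2(R[1,0],R[0,0]))
    print("now",p.round(4),"th",round(th,2),"gap",round(o["finger_gap"],3),"F",np.round(o["force"],1),"t",round(o["clock"],1))
    for t in targets:
        d=R.T@(np.array(t[:3])-p)*100; print(t,"->",d.round(2),"turn",round(-np.radians((t[3]-th+180)%360-180),3))
E
python3 -c "
from h import *
go((.61,.15,.30,-4.3))"
```

```text
now [ 0.2191 -0.5045  0.2055] th 23.48 gap 1.003 F [0.1 0.3 0.2] t 0.6
(0.61, 0.15, 0.3, -4.3) -> [ 61.93 -44.45  -9.45] turn 0.485
```

>>> send_rows:
  rows: [3, -2, -3, 0.02, 61.93, -44.45, -9.45, 0.485, 61.93, -44.45, -9.45, 0.485, 61.93, -44.45, -9.45, 0.485, 61.93, -44.45, -9.45, 0.485, 61.93, -44.45, -9.45, 0.485, 61.93, -44.45, -9.45, 0.485, 61.93, -44.45, -9.45, 0.485, 61.93, -44.45, -9.45, 0.485, 61.93, -44.45, -9.45, 0.485, 61.93, -44.45, -9.45, 0.485, 61.93, -44.45, -9.45, 0.485, 61.93, -44.45, -9.45, 0.485, 61.93, -44.45, -9.45, 0.485, 61.93, -44.45, -9.45, 0.485, 61.93, -44.45, -9.45, 0.485, 61.93, -44.45, -9.45, 0.485, 61.93, -44.45, -9.45, 0.485, 61.93, -44.45, -9.45, 0.485, 61.93, -44.45, -9.45, 0.485]

```text
clock: 2.6
ee_pos: [0.6096, 0.1485, 0.3007]
tool_rot: [[0.997, -0.077, 0.001], [-0.077, -0.997, -0.0], [0.001, 0.0, -1.0]]
force: [0.3, -0.5, 0.9]
finger_gap: 0.997
grip_force: 0.0
```

```bash
python3 - <<'E'
from h import *
go((.61,.15,.30,-4.3))
w=r.get_image("wrist"); save(w,"w1.png",s=1.4)
np.savez("w1.npz",**{k:np.array(v) for k,v in w.items()})
for n in ["bar_handle","knob_grip","rack"]:
    for d in r.cut_out(n,w)[:2]: print(n,d["confidence"],d["pixel"],d["region"].sum())
p,uv=cloud(w,np.ones((420,560),bool)); f=w["frame"][uv[:,1],uv[:,0]].astype(int); x,y,z=p.T
wood=f[:,0]-f[:,2]>40
bx=lambda a,b,c,d:(x>a)&(x<b)&(y>c)&(y<d)
def rect(m,n):
    q=p[m][:,:2].astype(np.float32); print(n,len(q),q.mean(0).round(4),p[m][:,2].mean().round(4),cv2.minAreaRect(q*1000))
rect(bx(.6,.7,0,.32)&(z>.047)&(z<.058)&wood,"stop")
rect(bx(.48,.6,-.09,-.02)&(z>.057)&(z<.068)&wood,"handle")
rect(bx(.5,.62,.28,.39)&(z>.074)&(z<.088),"knob")
a=np.radians(-4.3); X=np.array([np.cos(a),np.sin(a)]);
m=(z>.006)&(z<.018)&bx(.4,.6,-.02,.4)&~wood
rect(m,"deck")
E
```

```text
now [0.6096 0.1485 0.3007] th -4.42 gap 0.997 F [ 0.3 -0.5  0.9] t 2.6
(0.61, 0.15, 0.3, -4.3) -> [ 0.02 -0.15  0.07] turn -0.002
bar_handle 0.75 [333.1, 224.1] 3881
knob_grip 0.74 [131.4, 231.4] 1372
knob_grip 0.62 [319.1, 186.1] 94
rack 0.93 [275.2, 215.3] 38163
rack 0.46 [133.0, 231.6] 1390
stop 4082 [0.6497 0.1558] 0.0505 ((649.6228637695312, 156.3589324951172), (269.356689453125, 21.6024169921875), 85.74627685546875)
handle 438 [ 0.5279 -0.0427] 0.0599 ((527.3640747070312, -43.039737701416016), (19.681001663208008, 38.19620132446289), 84.45144653320312)
knob 555 [0.5573 0.338 ] 0.0782 ((556.3275756835938, 338.35394287109375), (51.7357063293457, 16.656448364257812), 88.409912109375)
deck 21140 [0.5213 0.1612] 0.0107 ((515.4155883789062, 183.21653747558594), (406.2986145019531, 170.02349853515625), 89.78829193115234)
```

View pics/w1.png

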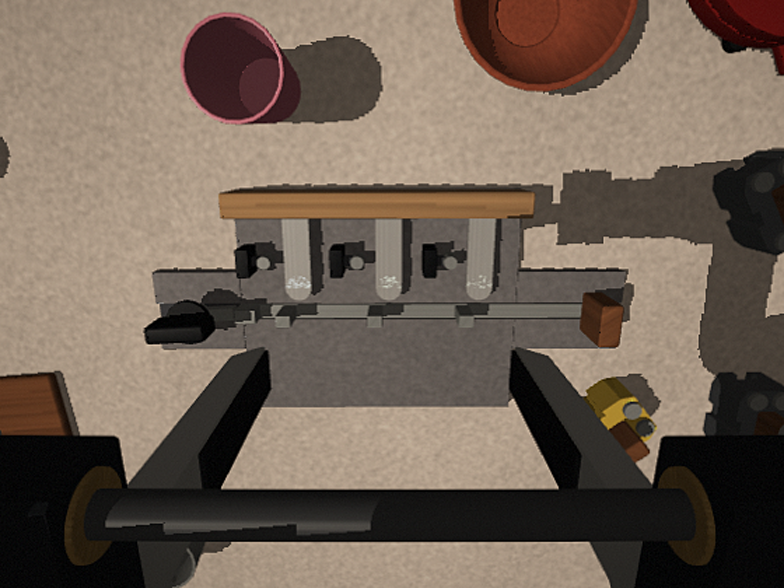

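The picture shows three rails, at enlarged columns 298, 389 and 481. The knob grip (180,330) lies along rack y, so it is locked. The handle is at (601,320), and the bar tabs stand in front of the rails, just to their left.

```bash
python3 - <<'E'
from h import *
w=dict(np.load("w1.npz")); 
p,uv=cloud(w,np.ones((420,560),bool)); f=w["frame"][uv[:,1],uv[:,0]].astype(int)
a=np.radians(-4.3); X=np.array([np.cos(a),np.sin(a)]); Y=np.array([-X[1],X[0]])
o=np.array([.547,.15]); q=np.c_[(p[:,:2]-o)@X,(p[:,:2]-o)@Y,p[:,2]]
wood=f[:,0]-f[:,2]>40
m=~wood&(q[:,0]>.035)&(q[:,0]<.085)&(q[:,1]>-.13)&(q[:,1]<.15)
print("z hist",np.histogram(q[m][:,2],np.arange(0,.05,.003)))
for c in (-.085,0,.085):
  k=m&(abs(q[:,1]-c)<.024)&(q[:,2]>.022)
  for x0 in (.035,.05,.065):
    kk=k&(q[:,0]>x0)&(q[:,0]<x0+.02); y=q[kk][:,1]
    print(c,x0,kk.sum(),np.percentile(y,[1,50,99]).round(4),q[kk][:,2].mean().round(4), ((np.percentile(y,1)+np.percentile(y,99))/2).round(4))
  k=~wood&(abs(q[:,1]-c)<.008)&(q[:,2]>.022)&(q[:,0]>0.008)&(q[:,0]<.06); print(" nose x",np.percentile(q[k][:,0],[.5,2,5]).round(4))
k=wood&(q[:,2]>.045)&(q[:,2]<.055)&(q[:,0]>.06); print("stop",np.percentile(q[k][:,0],[1,5,50,99]),np.percentile(q[k][:,1],[1,99]))
k=(abs(q[:,2]-.011)<.004)&(abs(q[:,1])<.1)&(q[:,0]<-.03); print("deck front",np.percentile(q[k][:,0],[.5,2]))
k=(abs(q[:,2]-.011)<.004)&(q[:,0]<-.02)&(q[:,0]>-.06); print("deck sides",np.percentile(q[k][:,1],[.5,99.5]))
# tabs
k=(q[:,2]>.038)&(q[:,2]<.048)&(abs(q[:,0])<.02)&(abs(q[:,1])<.15)
n,l,s,c=cv2.connectedComponentsWithStats(cv2.UMat(np.zeros((1,1),np.uint8))) if 0 else (0,0,0,0)
for c in (-.0725,.0125,.0975):
  kk=k&(abs(q[:,1]-c)<.015); print("tab",kk.sum(),q[kk].mean(0).round(4))
print("handle",(np.array([.5274,-.0430])-o)@X,(np.array([.5274,-.0430])-o)@Y,"knob",(np.array([.5563,.3384])-o)@X,(np.array([.5563,.3384])-o)@Y)
E
```

```text
z hist (array([  11,    0,  116, 3898,  260,   21,   62,   65, 1482,  842,   65,
         97,  202,  549,   27,    0]), array([0.   , 0.003, 0.006, 0.009, 0.012, 0.015, 0.018, 0.021, 0.024,
       0.027, 0.03 , 0.033, 0.036, 0.039, 0.042, 0.045, 0.048]))
-0.085 0.035 282 [-0.0919 -0.0799 -0.0681] 0.0266 -0.08
-0.085 0.05 291 [-0.0918 -0.0795 -0.0681] 0.0266 -0.0799
-0.085 0.065 304 [-0.092  -0.0799 -0.0682] 0.0266 -0.0801
 nose x [0.012  0.0132 0.0149]
0 0.035 267 [-0.0072  0.0033  0.015 ] 0.0267 0.0039
0 0.05 286 [-0.0084  0.0032  0.0148] 0.0266 0.0032
0 0.065 817 [-0.023   0.0019  0.023 ] 0.2712 0.0
 nose x [0.0122 0.0135 0.0151]
0.085 0.035 286 [0.0766 0.0881 0.1004] 0.0266 0.0885
0.085 0.05 303 [0.0766 0.0884 0.1005] 0.0266 0.0885
0.085 0.065 580 [0.061  0.0765 0.1003] 0.1929 0.0807
 nose x [0.0121 0.0131 0.0152]
stop [0.0914179  0.09266031 0.10549318 0.25801094] [-0.30219903  0.14473932]
deck front [-0.10995758 -0.10833554]
deck sides [-0.19924551  0.22201922]
tab 99 [-0.0042 -0.0671  0.0428]
tab 105 [-0.0041  0.0164  0.0428]
tab 110 [-0.004   0.1013  0.0427]
handle -0.005073934339611083 -0.19392631381614336 knob -0.004852170392296586 0.18856698131561664
```

```bash
python3 -c "
from h import *
go((.5563,.3384,.15,85.7))"
```

```text
now [0.6098 0.1491 0.3006] th -4.38 gap 1.0 F [ 0.4 -0.2  0.1] t 2.8
(0.5563, 0.3384, 0.15, 85.7) -> [ -6.8  -18.47  15.05] turn -1.572
```

>>> send_rows:
  rows: [-2, -4, 0, -0.15, -4, -8, 2, -0.29, -6.8, -12, 5, -0.43, -6.8, -16, 8, -0.57, -6.8, -18.47, 11, -0.71, -6.8, -18.47, 14, -0.85, -6.8, -18.47, 15.05, -0.99, -6.8, -18.47, 15.05, -1.13, -6.8, -18.47, 15.05, -1.27, -6.8, -18.47, 15.05, -1.41, -6.8, -18.47, 15.05, -1.55, -6.8, -18.47, 15.05, -1.572, -6.8, -18.47, 15.05, -1.572, -6.8, -18.47, 15.05, -1.572, -6.8, -18.47, 15.05, -1.572]
  fingers: 0.5

```text
clock: 4.3
ee_pos: [0.5562, 0.3391, 0.1495]
tool_rot: [[0.075, 0.997, 0.0], [0.997, -0.075, -0.0], [-0.0, 0.0, -1.0]]
force: [0.9, -0.1, 0.0]
finger_gap: 0.499
grip_force: 0.0
```

```bash
python3 - <<'E'
from h import *
w=r.get_image("wrist"); save(w,"w2.png")
p,uv=cloud(w,np.ones((420,560),bool)); x,y,z=p.T
o=r.observe(); 
m=(abs(x-.556)<.05)&(abs(y-.338)<.05)&(z>.07)&(z<.088)
q=p[m]; print(len(q),q.mean(0),cv2.minAreaRect((q[:,:2]*1000).astype(np.float32)))
go((.5563,.3384,.053,85.7))
E
```

```text
1441 [0.55663031 0.34112302 0.07809961] ((556.5809326171875, 339.6129150390625), (51.683650970458984, 16.003829956054688), 88.52752685546875)
now [0.5562 0.3392 0.1495] th 85.7 gap 0.502 F [ 0.8 -0.4  0.1] t 4.3
(0.5563, 0.3384, 0.053, 85.7) -> [-0.08  0.02  9.65] turn 0.0
```

View pics/w2.png

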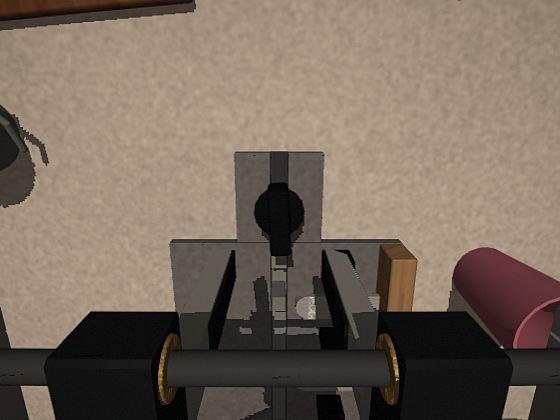

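The knob grip bar is at (279,218), centred between the fingers, so I go straight down.

>>> send_rows:
  rows: [0, 0.02, 3, -0.03, 0, 0.02, 6, -0.03, 0, 0.02, 8, -0.03, 0, 0.02, 9.0, -0.03, 0, 0.02, 9.6, -0.03, 0, 0.02, 9.6, -0.03]

```text
clock: 4.95
ee_pos: [0.5563, 0.3392, 0.0533]
tool_rot: [[0.044, 0.999, -0.0], [0.999, -0.044, -0.0], [-0.0, -0.0, -1.0]]
force: [0.7, -0.2, -0.7]
finger_gap: 0.502
grip_force: 0.0
```

>>> send_rows:
  rows: [0, 0, 0, 0, 0, 0, 0, 0, 0, 0, 0, 0, 0, 0, 0, 0, 0, 0, 0, 0, 0, 0, 0, 0, 0, 0, 0, 0, 0, 0, 0, 0]
  fingers: 0
  grip_force: 25

```text
clock: 5.75
ee_pos: [0.5568, 0.3394, 0.0541]
tool_rot: [[0.044, 0.999, 0.001], [0.999, -0.044, 0.0], [0.0, 0.001, -1.0]]
force: [1.1, 0.4, 3.2]
finger_gap: 0.167
grip_force: 25.0
```

>>> send_rows:
  rows: [0, 0, 0, -0.05, 0, 0, 0, -0.13, 0, 0, 0, -0.22, 0, 0, 0, -0.31, 0, 0, 0, -0.4, 0, 0, 0, -0.49, 0, 0, 0, -0.58, 0, 0, 0, -0.67, 0, 0, 0, -0.76, 0, 0, 0, -0.85, 0, 0, 0, -0.94, 0, 0, 0, -1.03, 0, 0, 0, -1.12, 0, 0, 0, -1.21, 0, 0, 0, -1.3, 0, 0, 0, -1.37, 0, 0, 0, -1.42, 0, 0, 0, -1.45, 0, 0, 0, -1.47, 0, 0, 0, -1.47]

```text
clock: 7.75
ee_pos: [0.5564, 0.3392, 0.0541]
tool_rot: [[-0.989, 0.145, 0.0], [0.145, 0.989, 0.0], [-0.0, 0.0, -1.0]]
force: [-0.9, -0.5, 5.1]
finger_gap: 0.172
grip_force: 25.8
```

```bash
python3 -c "
from h import *
go(); print(r.observe()['ft_torque'])"
```

```text
now [0.5564 0.3392 0.0541] th 171.64 gap 0.172 F [-0.9 -0.5  5.1] t 7.8
[-0.14324913  0.07548575 -0.58033383]
```

>>> send_rows:
  rows: [0, 0, 0, 0, 0, 0, 0, 0, 0, 0, 0, 0, 0, 0, -3, 0, 0, 0, -7, 0, 0, 0, -10, 0, 0, 0, -10, 0]
  fingers: 0.5

```text
clock: 8.45
ee_pos: [0.5589, 0.3406, 0.1597]
tool_rot: [[-0.99, 0.144, 0.01], [0.144, 0.99, 0.005], [-0.009, 0.006, -1.0]]
force: [0.5, 1.0, 0.9]
finger_gap: 0.5
grip_force: 0.0
```

```bash
python3 - <<'E'
from h import *
go((.5274,-.043,.15,175.7),(.5274,-.043,.036,175.7))
t=r.get_image("top");p,uv=cloud(t,np.ones((420,560),bool)); x,y,z=p.T
m=(abs(x-.556)<.05)&(abs(y-.338)<.05)&(z>.07)&(z<.09)
print(cv2.minAreaRect((p[m][:,:2]*1000).astype(np.float32)))
E
```

```text
now [0.5589 0.3406 0.1597] th 171.72 gap 0.5 F [0.5 1.  0.9] t 8.4
(0.5274, -0.043, 0.15, 175.7) -> [ -2.4  -38.42   0.75] turn -0.069
(0.5274, -0.043, 0.036, 175.7) -> [ -2.29 -38.49  12.15] turn -0.069
((0.0, 0.0), (0.0, 0.0), 0.0)
```

>>> send_rows:
  rows: [0, -4, 0, -0.02, 0, -8.5, 0, -0.04, -1, -13.5, 0, -0.069, -2, -18.5, 0, -0.069, -2.4, -23.5, 0, -0.069, -2.4, -28.5, 0, -0.069, -2.4, -33, 0.5, -0.069, -2.4, -36.5, 0.75, -0.069, -2.4, -38.2, 0.75, -0.069, -2.4, -38.4, 0.75, -0.069, -2.4, -38.4, 0.75, -0.069]

```text
clock: 9.6
ee_pos: [0.5239, -0.0439, 0.1442]
tool_rot: [[-0.997, 0.076, -0.003], [0.076, 0.997, 0.001], [0.003, 0.001, -1.0]]
force: [-0.4, -0.2, -0.4]
finger_gap: 0.502
grip_force: 0.0
```

```bash
python3 - <<'E'
from h import *
go((.5274,-.043,.036,175.7))
w=r.get_image("wrist");p,uv=cloud(w,np.ones((420,560),bool)); x,y,z=p.T
f=w["frame"][uv[:,1],uv[:,0]].astype(int)
m=(abs(x-.5274)<.05)&(abs(y+.043)<.03)&(z>.055)&(z<.07)&(f[:,0]-f[:,2]>25)
print(cv2.minAreaRect((p[m][:,:2]*1000).astype(np.float32)))
save(w,"w3.png")
t=r.get_image("top");p,uv=cloud(t,np.ones((420,560),bool)); x,y,z=p.T
m=(abs(x-.556)<.05)&(abs(y-.338)<.05)&(z>.07)&(z<.09)
print("knob",cv2.minAreaRect((p[m][:,:2]*1000).astype(np.float32)))
E
```

```text
now [ 0.5239 -0.0439  0.1442] th 175.61 gap 0.502 F [-0.4 -0.2 -0.4] t 9.6
(0.5274, -0.043, 0.036, 175.7) -> [-0.38  0.11 10.82] turn -0.002
((526.4712524414062, -43.71143341064453), (19.746810913085938, 39.00196838378906), 84.98426055908203)
knob ((557.6632080078125, 337.23590087890625), (17.1604061126709, 51.65107727050781), 77.68942260742188)
```

>>> send_rows:
  rows: [-0.3, 0.05, 3, 0, -0.3, 0.05, 6, 0, -0.3, 0.05, 9, 0, -0.3, 0.05, 10.4, 0, -0.3, 0.05, 10.8, 0, -0.3, 0.05, 10.8, 0]

```text
clock: 10.3
ee_pos: [0.528, -0.0434, 0.0382]
tool_rot: [[-0.997, 0.075, 0.0], [0.075, 0.997, -0.0], [-0.0, -0.0, -1.0]]
force: [-0.0, 0.5, 0.2]
finger_gap: 0.5
grip_force: 0.0
```

>>> send_rows:
  rows: [0, 0, 0, 0, 0, 0, 0, 0, 0, 0, 0, 0, 0, 0, 0, 0, 0, 0, 0, 0, 0, 0, 0, 0, 0, 0, 0, 0, 0, 0, 0, 0]
  fingers: 0
  grip_force: 20

```text
clock: 11.1
ee_pos: [0.5283, -0.0442, 0.0388]
tool_rot: [[-0.997, 0.076, 0.002], [0.076, 0.997, -0.001], [-0.002, -0.0, -1.0]]
force: [-0.4, 0.5, 5.5]
finger_gap: 0.214
grip_force: 20.0
```

>>> send_rows:
  rows: [0, 0.3, 0, 0, 0, 0.7, 0, 0, 0, 1.1, 0, 0, 0, 1.5, 0, 0, 0, 1.9, 0, 0, 0, 2.3, 0, 0, 0, 2.6, 0, 0, 0, 2.9, 0, 0, 0, 3.1, 0, 0, 0, 3.2, 0, 0, 0, 3.2, 0, 0, 0, 3.2, 0, 0]

```text
clock: 12.3
ee_pos: [0.5305, -0.0149, 0.0388]
tool_rot: [[-0.997, 0.076, 0.001], [0.076, 0.997, -0.006], [-0.001, -0.005, -1.0]]
force: [-1.4, -5.8, 4.7]
finger_gap: 0.208
grip_force: 20.0
```

```bash
python3 -c "
from h import *
go()"
```

```text
now [ 0.5305 -0.0149  0.0388] th 175.62 gap 0.208 F [-1.4 -5.8  4.7] t 12.3
```

>>> send_rows:
  rows: [0, 0.1, 0, 0, 0, 0.2, 0, 0, 0, 0.3, 0, 0, 0, 0.3, 0, 0]

```text
clock: 12.7
ee_pos: [0.5305, -0.0149, 0.0388]
tool_rot: [[-0.997, 0.077, 0.0], [0.077, 0.997, -0.011], [-0.001, -0.011, -1.0]]
force: [-1.1, -13.6, 4.7]
finger_gap: 0.217
grip_force: 20.0
```

>>> send_rows:
  rows: [0, 0, 0, 0, 0, 0, 0, 0, 0, 0, 0, 0, 0, 0, -4, 0, 0, 0, -8, 0, 0, 0, -11, 0, 0, 0, -11, 0]
  fingers: 0.5

```text
clock: 13.4
ee_pos: [0.5332, -0.0087, 0.1531]
tool_rot: [[-0.997, 0.075, 0.01], [0.075, 0.997, -0.001], [-0.01, 0.0, -1.0]]
force: [-0.3, -1.0, 0.9]
finger_gap: 0.499
grip_force: 0.0
```

```bash
python3 - <<'E'
from h import *
go((.52,.0,.30,-4.3))
E
```

```text
now [ 0.5332 -0.0087  0.1531] th 175.7 gap 0.499 F [-0.3 -1.   0.9] t 13.4
(0.52, 0.0, 0.3, -4.3) -> [  1.24   0.77 -14.71] turn -3.142
```

>>> send_rows:
  rows: [0, -2, -1, 0.1, 1, -5, -2, 0.24, 2, -9, -2, 0.39, 4, -13, -2, 0.53, 7, -17, -2, 0.68, 9, -19, -2, 0.82, 11, -20, -2, 0.97, 11.6, -20.7, -2, 1.11, 11.6, -20.7, -2, 1.26, 11.6, -20.7, -2, 1.4, 11.6, -20.7, -2, 1.55, 11.6, -20.7, -2, 1.69, 11.6, -20.7, -2, 1.84, 11.6, -20.7, -2, 1.98, 11.6, -20.7, -2, 2.13, 11.6, -20.7, -2, 2.27, 11.6, -20.7, -2, 2.42, 11.6, -20.7, -2, 2.56, 11.6, -20.7, -2, 2.71, 11.6, -20.7, -2, 2.85]

```text
clock: 15.4
ee_pos: [0.3984, -0.2057, 0.1658]
tool_rot: [[0.978, 0.209, -0.003], [0.209, -0.978, 0.002], [-0.002, -0.003, -1.0]]
force: [-0.4, 0.0, 1.0]
finger_gap: 0.501
grip_force: 0.0
```

>>> send_rows:
  rows: [0, 0, 0, 0.14, 0, 0, 0, 0.261, 0, 0, 0, 0.261, 0, 0, 0, 0.261]

```text
clock: 15.8
ee_pos: [0.3986, -0.206, 0.1666]
tool_rot: [[0.999, -0.042, -0.002], [-0.042, -0.999, 0.002], [-0.002, -0.001, -1.0]]
force: [0.3, -0.9, -0.0]
finger_gap: 0.502
grip_force: 0.0
```

```bash
cat >> h.py <<'E'
def block(im,c,zr=(.075,.095),rad=.06):
    """grip block top near c: centre (m) and long-axis angle (deg)"""
    p,uv=cloud(im,np.ones((420,560),bool)); f=im["frame"][uv[:,1],uv[:,0]].astype(int)
    m=(np.hypot(p[:,0]-c[0],p[:,1]-c[1])<rad)&(p[:,2]>zr[0])&(p[:,2]<zr[1])&(f[:,0]-f[:,2]>20)
    c,(w,h),a=cv2.minAreaRect((p[m][:,:2]*1000).astype(np.float32))
    if h>w: a+=90
    return np.array(c)/1000,(a+90)%180-90,(w,h),m.sum()
E
python3 - <<'E'
from h import *
w=r.get_image("wrist"); save(w,"w4.png"); t=r.get_image("top"); save(t,"top1.png")
c,a,s,n=block(w,(.402,-.2065)); print(c,a,s,n)
for k in ((.6235,-.199),(.528,-.372)): print(block(t,k))
go((*c,.056,a))
E
```

```text
[ 0.4033627  -0.20727499] -4.071533203125 (17.269453048706055, 38.07335662841797) 1068
(array([ 0.62428143, -0.19937679]), 26.659229278564453, (37.53034210205078, 18.041236877441406), np.int64(78))
(array([ 0.52768591, -0.37237927]), -22.42206573486328, (16.721311569213867, 37.567161560058594), np.int64(74))
now [ 0.3988 -0.2063  0.1672] th -2.48 gap 0.501 F [0.5 0.1 0.3] t 15.9
(np.float64(0.4033627014160156), np.float64(-0.20727499389648438), 0.056, -4.071533203125) -> [ 0.47  0.08 11.12] turn 0.028
```

View pics/w4.png

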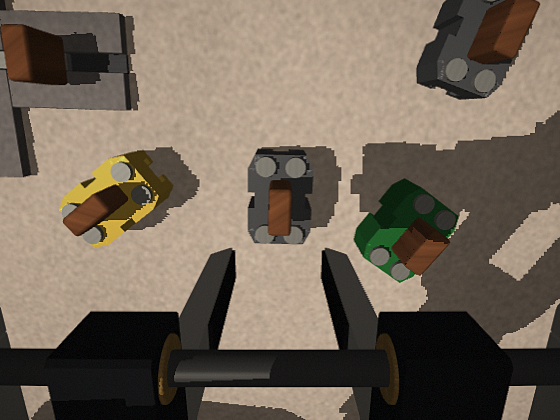

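The grey caddy is at (279,197), between the fingers. The yellow one (115,205) and the green one (405,235) are look-alikes. The one at (490,45) is the other grey caddy. The grey one fits the description, so I grasp it.

>>> send_rows:
  rows: [0.4, 0.08, 3, 0.02, 0.4, 0.08, 6, 0.02, 0.4, 0.08, 8.5, 0.02, 0.4, 0.08, 10.3, 0.02, 0.4, 0.08, 11, 0.02, 0.4, 0.08, 11, 0.02]

```text
clock: 16.5
ee_pos: [0.4023, -0.2072, 0.057]
tool_rot: [[0.998, -0.065, -0.002], [-0.065, -0.998, 0.001], [-0.002, -0.001, -1.0]]
force: [-0.4, 0.0, -0.3]
finger_gap: 0.497
grip_force: 0.0
```

>>> send_rows:
  rows: [0, 0, 0, 0, 0, 0, 0, 0, 0, 0, 0, 0, 0, 0, 0, 0, 0, 0, 0, 0, 0, 0, 0, 0, 0, 0, 0, 0]
  fingers: 0
  grip_force: 40

```text
clock: 17.2
ee_pos: [0.4034, -0.2078, 0.0586]
tool_rot: [[0.998, -0.065, 0.001], [-0.065, -0.998, -0.0], [0.001, 0.0, -1.0]]
force: [-1.0, 1.0, 4.0]
finger_gap: 0.186
grip_force: 40.0
```

>>> send_rows:
  rows: [0, 0, -1, 0, 0, 0, -3, 0, 0, 0, -5, 0, 0, 0, -5, 0]

```text
clock: 17.6
ee_pos: [0.4045, -0.2088, 0.1107]
tool_rot: [[0.998, -0.065, 0.004], [-0.065, -0.998, -0.003], [0.005, 0.003, -1.0]]
force: [0.4, -1.2, -2.9]
finger_gap: 0.192
grip_force: 40.0
```

```bash
cat >> h.py <<'E'
O=np.array([.5431,.1544]); A=np.radians(-4.3); X=np.array([np.cos(A),np.sin(A)]); Y=np.array([-X[1],X[0]])
def rk(x,y): return O+x*X+y*Y
E
python3 - <<'E'
from h import *
# rail0 (y=-85): above apron
go((*rk(-.060,-.085),.13,-4.3),(*rk(-.06,-.085),.07,-4.3))
E
```

```text
now [ 0.4045 -0.2088  0.1107] th -3.74 gap 0.192 F [ 0.4 -1.2 -2.9] t 17.6
(np.float64(0.4768957002082552), np.float64(0.07413798725994485), 0.13, -4.3) -> [  5.39 -28.7   -1.99] turn 0.01
(np.float64(0.4768957002082552), np.float64(0.07413798725994485), 0.07, -4.3) -> [  5.36 -28.72   4.01] turn 0.01
```

>>> send_rows:
  rows: [0, 0, -3, 0, 0, -1, -7, 0, 1, -4, -7, 0, 2, -8, -7, 0, 3, -12, -7, 0, 4, -16, -7, 0, 5, -20.5, -7, 0, 5.39, -24.5, -6, 0.01, 5.39, -27.5, -4, 0.01, 5.39, -28.7, -1, 0.01, 5.39, -28.7, 1, 0.01, 5.39, -28.7, 1.5, 0.01, 5.39, -28.7, 1.5, 0.01, 5.39, -28.7, 1.5, 0.01]

```text
clock: 19.0
ee_pos: [0.4761, 0.0748, 0.0937]
tool_rot: [[0.997, -0.076, 0.001], [-0.076, -0.997, -0.0], [0.001, 0.0, -1.0]]
force: [0.1, 0.4, -2.0]
finger_gap: 0.188
grip_force: 40.0
```

```bash
python3 - <<'E'
from h import *
go((*rk(-.06,-.085),.0725,-4.3))
w=r.get_image("wrist"); save(w,"w5.png",s=1.4)
p,uv=cloud(w,np.ones((420,560),bool)); f=w["frame"][uv[:,1],uv[:,0]].astype(int)
q=np.c_[(p[:,:2]-O)@X,(p[:,:2]-O)@Y,p[:,2]]; wood=f[:,0]-f[:,2]>40
for c in (-.085,0):
  for x0 in (.03,.045,.06):
    k=~wood&(abs(q[:,1]-c)<.024)&(q[:,2]>.022)&(q[:,2]<.035)&(q[:,0]>x0)&(q[:,0]<x0+.015); y=q[k][:,1]
    if k.sum()>20: print("rail",c,x0,k.sum(),np.percentile(y,[1,99]).round(4),np.percentile(y,[1,99]).mean().round(4))
k=wood&(abs(q[:,1]+.085)<.03)&(q[:,2]>.09)&(q[:,0]<0)
print("block",cv2.minAreaRect((q[k][:,:2]*1000).astype(np.float32)),q[k][:,2].max())
k=(abs(q[:,1]+.085)<.05)&(q[:,2]>.055)&(q[:,2]<.085)&(q[:,0]<0)&(q[:,0]>-.12)
print("body y",np.percentile(q[k][:,1],[1,99]),"x",np.percentile(q[k][:,0],[1,99]))
E
```

```text
now [0.4761 0.0748 0.0937] th -4.35 gap 0.188 F [ 0.1  0.4 -2. ] t 19.0
(np.float64(0.4768957002082552), np.float64(0.07413798725994485), 0.0725, -4.3) -> [0.08 0.06 2.12] turn -0.001
rail -0.085 0.03 864 [-0.0962 -0.0734] -0.0848
rail -0.085 0.045 937 [-0.0961 -0.0618] -0.079
rail -0.085 0.06 984 [-0.0965 -0.0733] -0.0849
rail 0 0.03 968 [-0.0121  0.0122] 0.0
rail 0 0.045 1091 [-0.0122  0.0237] 0.0058
rail 0 0.06 1026 [-0.012   0.0116] -0.0002
block ((-54.08653259277344, -84.54621124267578), (50.01653289794922, 20.86175537109375), 0.21823681890964508) 0.21240187872831282
body y [-0.1117361  -0.05710603] x [-0.07054004 -0.02115126]
```

View pics/w5.png

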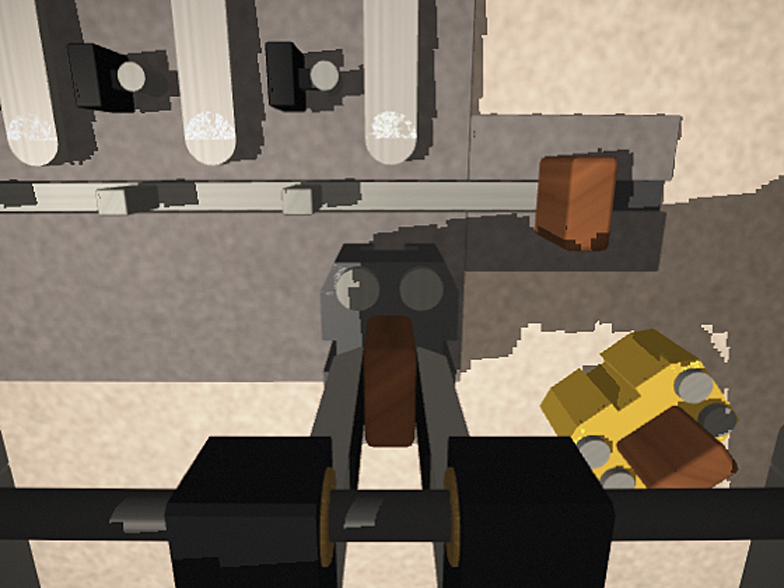

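Rail0 and the held caddy line up to within 0.5 mm: the rail is at enlarged column ~391 and the caddy at ~390. The tabs stand midway between the rails, so the bar is open. I lower the caddy onto the apron.

>>> send_rows:
  rows: [0, 0.04, 1, 0, 0, 0.04, 1.8, 0, 0, 0.04, 2.1, 0, 0, 0.04, 2.3, 0, 0, 0.04, 2.35, 0, 0, 0.04, 2.35, 0]

```text
clock: 19.65
ee_pos: [0.4749, 0.0748, 0.0707]
tool_rot: [[0.997, -0.075, -0.001], [-0.075, -0.997, -0.0], [-0.001, 0.0, -1.0]]
force: [-4.5, 0.5, 4.5]
finger_gap: 0.187
grip_force: 40.0
```

```bash
python3 -c "
from h import *
go((*rk(.054,-.085),.0705,-4.3))"
```

```text
now [0.4749 0.0748 0.0707] th -4.31 gap 0.187 F [-4.5  0.5  4.5] t 19.6
(np.float64(0.5905748054301184), np.float64(0.06559041240174347), 0.0705, -4.3) -> [1.16e+01 5.00e-02 1.00e-02] turn -0.0
```

>>> send_rows:
  rows: [0.5, 0.05, -0.05, 0, 1.2, 0.05, -0.05, 0, 2, 0.05, -0.05, 0, 2.8, 0.05, -0.05, 0, 3.4, 0.05, -0.05, 0, 4, 0.05, -0.05, 0, 4.6, 0.05, -0.05, 0, 5.2, 0.05, -0.05, 0, 5.8, 0.05, -0.05, 0, 5.8, 0.05, -0.05, 0]

```text
clock: 20.65
ee_pos: [0.5351, 0.0699, 0.0705]
tool_rot: [[0.997, -0.075, 0.003], [-0.075, -0.997, -0.0], [0.003, -0.0, -1.0]]
force: [0.6, 0.7, 4.2]
finger_gap: 0.186
grip_force: 40.0
```

>>> send_rows:
  rows: [0.6, 0, 0, 0, 1.2, 0, 0, 0, 1.8, 0, 0, 0, 2.4, 0, 0, 0, 3, 0, 0, 0, 3.6, 0, 0, 0, 4.2, 0, 0, 0, 4.7, 0, 0, 0, 5.1, 0, 0, 0, 5.4, 0, 0, 0, 5.7, 0, 0, 0, 5.8, 0, 0, 0, 5.8, 0, 0, 0]

```text
clock: 21.95
ee_pos: [0.5915, 0.0649, 0.0706]
tool_rot: [[0.997, -0.075, 0.0], [-0.075, -0.997, -0.001], [0.001, 0.001, -1.0]]
force: [-3.5, -0.4, 5.5]
finger_gap: 0.185
grip_force: 40.0
```

```bash
python3 -c "
from h import *
go((*rk(.054,-.085),.0705,-4.3))"
```

```text
now [0.5915 0.0649 0.0706] th -4.32 gap 0.185 F [-3.5 -0.4  5.5] t 21.9
(np.float64(0.5905748054301184), np.float64(0.06559041240174347), 0.0705, -4.3) -> [-0.1  -0.06  0.01] turn -0.0
```

>>> send_rows:
  rows: [0.2, 0, 0, 0, 0.4, 0, 0, 0, 0.4, 0, 0, 0]

```text
clock: 22.25
ee_pos: [0.592, 0.0649, 0.0708]
tool_rot: [[0.997, -0.075, -0.008], [-0.075, -0.997, -0.001], [-0.007, 0.002, -1.0]]
force: [-13.2, 0.2, 11.6]
finger_gap: 0.189
grip_force: 40.0
```

>>> send_rows:
  rows: [0, 0, 0, 0, 0, 0, 0, 0, 0, 0, 0, 0, -0.3, 0, -3, 0, -0.4, 0, -7, 0, -0.4, 0, -11, 0, -0.4, 0, -11, 0]
  fingers: 0.35

```text
clock: 22.95
ee_pos: [0.595, 0.0657, 0.1874]
tool_rot: [[0.997, -0.075, 0.014], [-0.075, -0.997, 0.0], [0.014, -0.001, -1.0]]
force: [0.3, -0.1, 0.5]
finger_gap: 0.349
grip_force: 0.0
```

```bash
cat >> h.py <<'E'
def seated(im,y0):
    """caddy top edges and block in rack frame near rail y0 (mm)"""
    p,uv=cloud(im,np.ones((420,560),bool)); f=im["frame"][uv[:,1],uv[:,0]].astype(int)
    q=np.c_[(p[:,:2]-O)@X,(p[:,:2]-O)@Y,p[:,2]]*1000; b=(abs(q[:,1]-y0)<40)&(q[:,0]>-20)&(q[:,0]<92)
    k=b&(q[:,2]>89)&(q[:,2]<102)&(f[:,0]-f[:,2]>20); c,s,a=cv2.minAreaRect(q[k][:,:2].astype(np.float32))
    k=b&(q[:,2]>50)&(q[:,2]<60)
    print("block",np.round(c,1),np.round(s,1),round(a,1),"body x",np.percentile(q[k][:,0],[1,99]).round(1),"y",np.percentile(q[k][:,1],[1,99]).round(1))
    k=(abs(q[:,1]-y0-42)<20)&(abs(q[:,0]-54)<20)&(q[:,2]>30)&(q[:,2]<48)
    print("roller area y",np.percentile(q[k][:,1],[1,99]).round(1))
E
python3 - <<'E'
from h import *
w=r.get_image("wrist"); save(w,"w6.png"); t=r.get_image("top")
seated(w,-85)
print("A",block(t,(.6243,-.1994))[:3],"B",block(t,(.5277,-.3724))[:3])
go((.6243,-.1994,.17,26.8))
E
```

```text
block [ 54.8 -85.6] [38.  17.1] 0.3 body x [15.4 91.8] y [-113.8  -58.7]
roller area y [-62.2 -32.1]
A (array([ 0.62319037, -0.19917055]), 28.121789932250977, (35.78089904785156, 18.018869400024414)) B (array([ 0.52765796, -0.3717066 ]), -20.630142211914062, (16.431900024414062, 36.58866500854492))
now [0.5921 0.0656 0.1809] th -4.31 gap 0.35 F [1.1 0.2 0.8] t 23.1
(0.6243, -0.1994, 0.17, 26.8) -> [ 5.2  26.18  1.11] turn -0.543
```

View pics/w6.png

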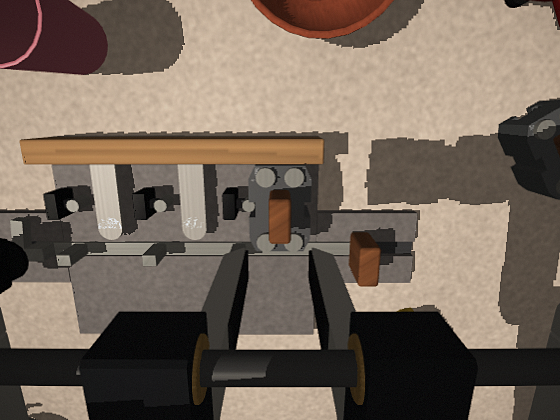

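The caddy sits against the back stop with its roller out in the notch at (241,206). Next is caddy A.

>>> send_rows:
  rows: [0.5, 3, 0, -0.1, 1, 7, 0, -0.24, 2, 12, 0.5, -0.38, 3, 17, 1, -0.5, 4, 21, 1.1, -0.555, 5, 24, 1.1, -0.555, 5.1, 26, 1.1, -0.555, 5.1, 26.2, 1.1, -0.555, 5.1, 26.2, 1.1, -0.555, 5.1, 26.2, 1.1, -0.555]
  fingers: 0.5

```text
clock: 24.05
ee_pos: [0.6221, -0.1977, 0.1688]
tool_rot: [[0.886, 0.463, -0.0], [0.463, -0.886, 0.001], [0.0, -0.001, -1.0]]
force: [-0.3, -0.2, 0.2]
finger_gap: 0.503
grip_force: 0.0
```

```bash
python3 - <<'E'
from h import *
w=r.get_image("wrist")
c,a,s,n=block(w,(.6235,-.199)); print(c,a,s,n)
go((*c,.057,a))
E
```

```text
[ 0.62380859 -0.19908826] 27.241008758544922 (37.62153244018555, 17.287214279174805) 1067
now [ 0.6223 -0.1976  0.1692] th 27.61 gap 0.499 F [ 0.2 -0.5  0. ] t 24.1
(np.float64(0.62380859375), np.float64(-0.1990882568359375), 0.057, 27.241008758544922) -> [ 0.06  0.2  11.22] turn 0.006
```

>>> send_rows:
  rows: [0.06, 0.2, 3, 0, 0.06, 0.2, 6, 0, 0.06, 0.2, 8.5, 0, 0.06, 0.2, 10.5, 0, 0.06, 0.2, 11.1, 0, 0.06, 0.2, 11.1, 0]

```text
clock: 24.7
ee_pos: [0.6232, -0.1996, 0.0573]
tool_rot: [[0.886, 0.463, -0.002], [0.463, -0.886, 0.001], [-0.001, -0.001, -1.0]]
force: [0.5, -0.2, 0.3]
finger_gap: 0.498
grip_force: 0.0
```

>>> send_rows:
  rows: [0, 0, 0, 0, 0, 0, 0, 0, 0, 0, 0, 0, 0, 0, 0, 0, 0, 0, 0, 0, 0, 0, 0, 0, 0, 0, 0, 0]
  fingers: 0
  grip_force: 40

```text
clock: 25.4
ee_pos: [0.6239, -0.2008, 0.0588]
tool_rot: [[0.887, 0.462, 0.001], [0.462, -0.887, 0.0], [0.001, 0.0, -1.0]]
force: [-1.4, 2.4, 4.4]
finger_gap: 0.191
grip_force: 40.0
```

>>> send_rows:
  rows: [0, 0, -1, 0, 0, 0, -3, 0, 0, 0, -6, 0, 0, 0, -10, 0, 0, 0, -13, 0, 0, 0, -13, 0]

```text
clock: 26.0
ee_pos: [0.6261, -0.2024, 0.1941]
tool_rot: [[0.887, 0.461, 0.01], [0.461, -0.887, -0.005], [0.007, 0.009, -1.0]]
force: [-0.2, -0.2, -2.1]
finger_gap: 0.188
grip_force: 40.0
```

```bash
python3 - <<'E'
from h import *
go((*rk(-.060,0),.19,-4.3),(*rk(-.060,0),.095,-4.3))
E
```

```text
now [ 0.6261 -0.2024  0.1941] th 27.47 gap 0.188 F [-0.2 -0.2 -2.1] t 26.0
(np.float64(0.4832688919884931), np.float64(0.15889872360957968), 0.19, -4.3) -> [  3.99 -38.64   0.09] turn 0.555
(np.float64(0.4832688919884931), np.float64(0.15889872360957968), 0.095, -4.3) -> [  3.93 -38.73   9.59] turn 0.555
```

>>> send_rows:
  rows: [0.5, -3, 0, 0.08, 1, -7, 0, 0.2, 1.5, -12, 0, 0.32, 2, -17, 0, 0.44, 2.5, -22, 0, 0.555, 3, -27, 0, 0.555, 3.5, -32, 0, 0.555, 3.93, -36, 0.5, 0.555, 3.93, -38, 3, 0.555, 3.93, -38.7, 6, 0.555, 3.93, -38.7, 8.5, 0.555, 3.93, -38.7, 9.6, 0.555, 3.93, -38.7, 9.6, 0.555, 3.93, -38.7, 9.6, 0.555]

```text
clock: 27.4
ee_pos: [0.4802, 0.1602, 0.092]
tool_rot: [[0.997, -0.076, 0.0], [-0.076, -0.997, -0.0], [0.0, 0.0, -1.0]]
force: [0.9, 0.4, -1.6]
finger_gap: 0.19
grip_force: 40.0
```

```bash
cat >> h.py <<'E'
def held(im,y0):
    p,uv=cloud(im,np.ones((420,560),bool)); f=im["frame"][uv[:,1],uv[:,0]].astype(int)
    q=np.c_[(p[:,:2]-O)@X,(p[:,:2]-O)@Y,p[:,2]]; wood=f[:,0]-f[:,2]>40
    for x0 in (.03,.06):
        k=~wood&(abs(q[:,1]-y0)<.02)&(q[:,2]>.022)&(q[:,2]<.035)&(q[:,0]>x0)&(q[:,0]<x0+.015); print("rail y",np.percentile(q[k][:,1],[1,99]).mean().round(4))
    k=(abs(q[:,1]-y0)<.05)&(q[:,2]>.055)&(q[:,2]<.085)&(q[:,0]<0)&(q[:,0]>-.12)
    print("caddy y",np.percentile(q[k][:,1],[1,99]).mean().round(4),"front x",np.percentile(q[k][:,0],99).round(4))
    d=np.array(r.observe()["ee_pos"])[:2]-O; print("tcp rack",(d@X).round(4),(d@Y).round(4))
E
python3 - <<'E'
from h import *
w=r.get_image("wrist"); held(w,0)
go((*rk(-.06,0),.0707,-4.3))
E
```

```text
rail y 0.0
rail y -0.0001
caddy y 0.001 front x -0.0229
tcp rack -0.0625 0.0012
now [0.4809 0.1603 0.093 ] th -4.35 gap 0.185 F [ 0.3  0.5 -2.6] t 27.4
(np.float64(0.4832688919884931), np.float64(0.15889872360957968), 0.0707, -4.3) -> [0.24 0.12 2.23] turn -0.001
```

>>> send_rows:
  rows: [0, 0.12, 1, 0, 0, 0.12, 1.8, 0, 0, 0.12, 2.1, 0, 0, 0.12, 2.25, 0, 0, 0.12, 2.25, 0, 0.5, 0.12, 2.25, 0, 1.2, 0.12, 2.25, 0, 2, 0.12, 2.25, 0, 2.8, 0.12, 2.25, 0, 3.4, 0.12, 2.25, 0, 4, 0.12, 2.25, 0, 4.6, 0.12, 2.25, 0, 5.2, 0.12, 2.25, 0, 5.8, 0.12, 2.25, 0, 5.8, 0.12, 2.25, 0]

```text
clock: 28.95
ee_pos: [0.5391, 0.1552, 0.0706]
tool_rot: [[0.997, -0.075, 0.002], [-0.075, -0.997, 0.001], [0.002, -0.001, -1.0]]
force: [-2.2, 0.2, 4.8]
finger_gap: 0.185
grip_force: 40.0
```

```bash
python3 -c "
from h import *
go((*rk(.054,0),.0705,-4.3))"
```

```text
now [0.5391 0.1552 0.0706] th -4.31 gap 0.185 F [-2.2  0.2  4.8] t 28.9
(np.float64(0.5969479972103563), np.float64(0.1503511487513783), 0.0705, -4.3) -> [5.81 0.04 0.02] turn -0.0
```

>>> send_rows:
  rows: [0.6, 0.03, 0, 0, 1.2, 0.03, 0, 0, 1.8, 0.03, 0, 0, 2.4, 0.03, 0, 0, 3, 0.03, 0, 0, 3.6, 0.03, 0, 0, 4.2, 0.03, 0, 0, 4.8, 0.03, 0, 0, 5.3, 0.03, 0, 0, 5.7, 0.03, 0, 0, 6.0, 0.03, 0, 0, 6.2, 0.03, 0, 0, 6.2, 0.03, 0, 0]

```text
clock: 30.25
ee_pos: [0.5979, 0.1495, 0.0707]
tool_rot: [[0.997, -0.075, -0.004], [-0.075, -0.997, -0.001], [-0.004, 0.001, -1.0]]
force: [-10.3, -0.5, 9.3]
finger_gap: 0.19
grip_force: 40.0
```

```bash
python3 -c "
from h import *
go((*rk(.054,0),.0705,-4.3))"
```

```text
now [0.5979 0.1495 0.0707] th -4.3 gap 0.19 F [-10.3  -0.5   9.3] t 30.2
(np.float64(0.5969479972103563), np.float64(0.1503511487513783), 0.0705, -4.3) -> [-0.1  -0.07  0.03] turn -0.0
```

>>> send_rows:
  rows: [0.2, 0, 0, 0, 0.2, 0, 0, 0]

```text
clock: 30.45
ee_pos: [0.598, 0.1495, 0.0709]
tool_rot: [[0.997, -0.075, -0.008], [-0.075, -0.997, -0.001], [-0.008, 0.002, -1.0]]
force: [-15.0, -1.8, 12.1]
finger_gap: 0.188
grip_force: 40.0
```

>>> send_rows:
  rows: [0, 0, 0, 0, 0, 0, 0, 0, 0, 0, 0, 0, -0.3, 0, -3, 0, -0.4, 0, -7, 0, -0.4, 0, -11, 0, -0.4, 0, -11, 0]
  fingers: 0.35

```text
clock: 31.15
ee_pos: [0.6015, 0.1506, 0.1872]
tool_rot: [[0.997, -0.075, 0.014], [-0.075, -0.997, 0.002], [0.014, -0.003, -1.0]]
force: [0.5, 0.4, 1.5]
finger_gap: 0.345
grip_force: 0.0
```

```bash
python3 - <<'E'
from h import *
w=r.get_image("wrist"); save(w,"w7.png"); t=r.get_image("top")
seated(w,0); seated(w,-85)
c,a,s,n=block(t,(.5277,-.372)); print(c,a,s)
for d in r.cut_out("caddy_a",t): print(round(d["confidence"],2),np.median(cloud(t,d["region"])[0],0).round(3))
go((*c,.17,a))
E
```

```text
block [54.9 -1.2] [17.  37.7] 89.8 body x [15.9 91.7] y [-28.5  26.4]
roller area y [22.9 52.9]
block [ 54.8 -85.1] [37.9 18.3] 0.1 body x [15.6 91.3] y [-113.   -57.2]
roller area y [-62.9 -25.8]
[ 0.5661073  -0.36139212] -22.989768981933594 (19.707796096801758, 36.95429611206055)
0.96 [ 0.367 -0.318  0.047]
0.87 [0.579 0.058 0.06 ]
0.87 [ 0.565 -0.355  0.047]
0.79 [ 0.41  -0.055  0.047]
0.59 [0.572 0.16  0.059]
now [0.5975 0.15   0.1785] th -4.32 gap 0.35 F [ 1.5  0.3 -0.2] t 31.3
(np.float64(0.5661072998046875), np.float64(-0.3613921203613281), 0.17, -22.989768981933594) -> [ 0.72 51.23  0.87] turn 0.326
```

Both caddies are seated at about +55 mm. The third one has been knocked to (.566,-.361), so I go there.

>>> send_rows:
  rows: [0, 3, 0, 0, 0, 7, 0, 0, 0, 12, 0, 0.05, 0.2, 17, 0, 0.12, 0.3, 22, 0, 0.2, 0.4, 27, 0, 0.28, 0.5, 32, 0, 0.326, 0.6, 37, 0, 0.326, 0.7, 42, 0.5, 0.326, 0.7, 46, 0.87, 0.326, 0.7, 49.5, 0.87, 0.326, 0.7, 51, 0.87, 0.326, 0.7, 51.2, 0.87, 0.326, 0.7, 51.2, 0.87, 0.326, 0.7, 51.2, 0.87, 0.326, 0.7, 51.2, 0.87, 0.326]
  fingers: 0.5

```text
clock: 32.9
ee_pos: [0.5666, -0.3592, 0.1712]
tool_rot: [[0.922, -0.388, 0.001], [-0.388, -0.922, -0.0], [0.0, -0.0, -1.0]]
force: [0.4, 0.3, -0.0]
finger_gap: 0.502
grip_force: 0.0
```

```bash
python3 - <<'E'
from h import *
w=r.get_image("wrist")
c,a,s,n=block(w,(.566,-.361)); print(c,a,s,n)
go((*c,.057,a))
E
```

```text
[ 0.5669693  -0.36041083] -22.297996520996094 (17.185697555541992, 37.21788024902344) 1014
now [ 0.5666 -0.3594  0.1713] th -22.86 gap 0.499 F [-0.1 -0.2 -0.7] t 33.0
(np.float64(0.5669692993164063), np.float64(-0.3604108276367187), 0.057, -22.297996520996094) -> [ 0.07  0.08 11.43] turn -0.01
```

>>> send_rows:
  rows: [0.07, 0.08, 3, -0.01, 0.07, 0.08, 6, -0.01, 0.07, 0.08, 8.5, -0.01, 0.07, 0.08, 10.7, -0.01, 0.07, 0.08, 11.3, -0.01, 0.07, 0.08, 11.3, -0.01]

```text
clock: 33.55
ee_pos: [0.566, -0.3609, 0.0569]
tool_rot: [[0.925, -0.38, -0.002], [-0.38, -0.925, 0.001], [-0.002, -0.001, -1.0]]
force: [-0.0, -0.5, 0.3]
finger_gap: 0.502
grip_force: 0.0
```

>>> send_rows:
  rows: [0, 0, 0, 0, 0, 0, 0, 0, 0, 0, 0, 0, 0, 0, 0, 0, 0, 0, 0, 0, 0, 0, 0, 0, 0, 0, 0, 0]
  fingers: 0
  grip_force: 40

```text
clock: 34.25
ee_pos: [0.5669, -0.3619, 0.0588]
tool_rot: [[0.925, -0.381, 0.001], [-0.381, -0.925, -0.0], [0.002, -0.0, -1.0]]
force: [0.1, 0.5, 4.1]
finger_gap: 0.19
grip_force: 40.0
```

>>> send_rows:
  rows: [0, 0, -1, 0, 0, 0, -3, 0, 0, 0, -6, 0, 0, 0, -10, 0, 0, 0, -13, 0, 0, 0, -13, 0]

```text
clock: 34.85
ee_pos: [0.5679, -0.3639, 0.1938]
tool_rot: [[0.924, -0.382, 0.008], [-0.382, -0.924, -0.007], [0.01, 0.003, -1.0]]
force: [0.4, -0.3, -1.6]
finger_gap: 0.189
grip_force: 40.0
```

```bash
python3 - <<'E'
from h import *
go((*rk(-.060,.085),.19,-4.3),(*rk(-.060,.085),.095,-4.3))
E
```

```text
now [ 0.5679 -0.3639  0.1938] th -22.44 gap 0.189 F [ 0.4 -0.3 -1.6] t 34.9
(np.float64(0.489642083768731), np.float64(0.2436594599592145), 0.19, -4.3) -> [-30.43 -53.17  -0.1 ] turn -0.317
(np.float64(0.489642083768731), np.float64(0.2436594599592145), 0.095, -4.3) -> [-30.53 -53.2    9.4 ] turn -0.317
```

>>> send_rows:
  rows: [-1.5, -2.7, 0, -0.05, -3.5, -6.1, 0, -0.1, -5.9, -10.3, 0, -0.16, -8.4, -14.7, 0, -0.23, -10.9, -19.1, 0, -0.317, -13.4, -23.4, 0, -0.317, -15.9, -27.8, 0, -0.317, -18.4, -32.2, 0, -0.317, -20.9, -36.6, 0, -0.317, -23.4, -41, 0, -0.317, -26, -45.4, 0, -0.317, -28.3, -49.4, 0, -0.317, -29.8, -52, 1, -0.317, -30.4, -53.2, 4, -0.317, -30.5, -53.2, 7.5, -0.317, -30.5, -53.2, 9.4, -0.317, -30.5, -53.2, 9.4, -0.317, -30.5, -53.2, 9.4, -0.317]

```text
clock: 36.65
ee_pos: [0.4862, 0.2455, 0.0921]
tool_rot: [[0.997, -0.074, -0.003], [-0.074, -0.997, -0.002], [-0.003, 0.002, -1.0]]
force: [0.0, 0.4, -2.2]
finger_gap: 0.189
grip_force: 40.0
```

```bash
python3 - <<'E'
from h import *
w=r.get_image("wrist"); held(w,.085)
go((*rk(-.06,.085),.0707,-4.3))
E
```

```text
rail y 0.0852
rail y 0.085
caddy y 0.0865 front x -0.0245
tcp rack -0.0624 0.0871
now [0.4874 0.2459 0.0938] th -4.27 gap 0.188 F [ 0.  -0.5 -2.1] t 36.7
(np.float64(0.489642083768731), np.float64(0.2436594599592145), 0.0707, -4.3) -> [0.24 0.2  2.31] turn 0.001
```

>>> send_rows:
  rows: [0, 0.18, 1, 0, 0, 0.18, 1.8, 0, 0, 0.18, 2.1, 0, 0, 0.18, 2.28, 0, 0, 0.18, 2.28, 0]

```text
clock: 37.2
ee_pos: [0.4872, 0.2443, 0.071]
tool_rot: [[0.997, -0.074, 0.0], [-0.074, -0.997, -0.0], [0.0, -0.0, -1.0]]
force: [0.5, -0.4, -3.2]
finger_gap: 0.193
grip_force: 40.0
```

```bash
python3 -c "
from h import *
go((*rk(.054,.085),.0707,-4.3))"
```

```text
now [0.4872 0.2443 0.071 ] th -4.25 gap 0.193 F [ 0.5 -0.4 -3.2] t 37.2
(np.float64(0.6033211889905942), np.float64(0.23511188510101316), 0.0707, -4.3) -> [11.65  0.06  0.04] turn 0.001
```

>>> send_rows:
  rows: [0, 0.06, 0.07, 0, 0.5, 0.06, 0.07, 0, 1.2, 0.06, 0.07, 0, 2, 0.06, 0.07, 0, 2.8, 0.06, 0.07, 0, 3.4, 0.06, 0.07, 0, 4, 0.06, 0.07, 0, 4.6, 0.06, 0.07, 0, 5.2, 0.06, 0.07, 0, 5.8, 0.06, 0.07, 0, 5.8, 0.06, 0.07, 0]

```text
clock: 38.3
ee_pos: [0.5465, 0.2397, 0.0707]
tool_rot: [[0.997, -0.074, 0.003], [-0.074, -0.997, 0.001], [0.003, -0.001, -1.0]]
force: [0.1, 1.3, 2.9]
finger_gap: 0.187
grip_force: 40.0
```

```bash
python3 -c "
from h import *
go((*rk(.054,.085),.0705,-4.3))"
```

```text
now [0.5465 0.2397 0.0707] th -4.26 gap 0.187 F [0.1 1.3 2.9] t 38.3
(np.float64(0.6033211889905942), np.float64(0.23511188510101316), 0.0705, -4.3) -> [5.7  0.03 0.04] turn 0.001
```

>>> send_rows:
  rows: [0.6, 0.03, 0, 0, 1.2, 0.03, 0, 0, 1.8, 0.03, 0, 0, 2.4, 0.03, 0, 0, 3, 0.03, 0, 0, 3.6, 0.03, 0, 0, 4.2, 0.03, 0, 0, 4.8, 0.03, 0, 0, 5.3, 0.03, 0, 0, 5.7, 0.03, 0, 0, 6.0, 0.03, 0, 0, 6.3, 0.03, 0, 0, 6.3, 0.03, 0, 0]

```text
clock: 39.6
ee_pos: [0.6054, 0.2341, 0.0708]
tool_rot: [[0.997, -0.074, -0.006], [-0.074, -0.997, -0.001], [-0.006, 0.002, -1.0]]
force: [-11.1, -0.6, 10.0]
finger_gap: 0.188
grip_force: 40.0
```

```bash
python3 -c "
from h import *
go((*rk(.054,.085),.0705,-4.3))"
```

```text
now [0.6054 0.2341 0.0708] th -4.24 gap 0.188 F [-11.1  -0.6  10. ] t 39.6
(np.float64(0.6033211889905942), np.float64(0.23511188510101316), 0.0705, -4.3) -> [-0.22 -0.08  0.04] turn 0.001
```

>>> send_rows:
  rows: [0.15, 0, 0, 0, 0.15, 0, 0, 0]

```text
clock: 39.8
ee_pos: [0.6055, 0.2341, 0.0709]
tool_rot: [[0.997, -0.074, -0.008], [-0.074, -0.997, -0.001], [-0.008, 0.002, -1.0]]
force: [-14.0, -1.0, 12.2]
finger_gap: 0.19
grip_force: 40.0
```

>>> send_rows:
  rows: [0, 0, 0, 0, 0, 0, 0, 0, 0, 0, 0, 0, -0.3, 0, -3, 0, -0.4, 0, -7, 0, -0.4, 0, -11, 0, -0.4, 4, -13, 0, -0.4, 8, -14, 0, -0.4, 9, -14, 0, -0.4, 9, -14, 0, -0.4, 9, -14, 0]
  fingers: 0.35

```text
clock: 40.9
ee_pos: [0.5983, 0.1455, 0.2088]
tool_rot: [[0.997, -0.074, -0.002], [-0.074, -0.997, 0.0], [-0.002, -0.0, -1.0]]
force: [1.3, 0.5, -0.3]
finger_gap: 0.349
grip_force: 0.0
```

```bash
python3 - <<'E'
from h import *
w=r.get_image("wrist"); save(w,"w8.png",(0,100,420,340),1.9)
for y in (85,0,-85): seated(w,y)
go((.530,-.0140,.15,-4.3),(.530,-.0140,.0385,-4.3))
p,uv=cloud(w,np.ones((420,560),bool)); f=w["frame"][uv[:,1],uv[:,0]].astype(int)
m=(abs(p[:,0]-.53)<.04)&(abs(p[:,1]+.014)<.04)&(abs(p[:,2]-.061)<.006)&(f[:,0]-f[:,2]>25)
print("handle",cv2.minAreaRect((p[m][:,:2]*1000).astype(np.float32)))
E
```

```text
block [55.1 83.6] [18.6 37.5] 89.6 body x [15.3 91.3] y [ 55.7 111.4]
roller area y [111.6 137.9]
block [55.1 -0.8] [37.2 16.5] 0.2 body x [15.5 91.2] y [-28.9  26.4]
roller area y [22.9 61.8]
block [ 55.1 -85.3] [18.6 37.3] 89.7 body x [15.5 91.3] y [-112.8  -57.2]
roller area y [-62.9 -25.9]
now [0.5982 0.1459 0.2087] th -4.2 gap 0.349 F [-0.2 -0.7 -0.9] t 41.0
(0.53, -0.014, 0.15, -4.3) -> [-5.62 16.45  5.88] turn 0.002
(0.53, -0.014, 0.0385, -4.3) -> [-5.6  16.45 17.03] turn 0.002
handle ((529.9662475585938, -14.251777648925781), (20.731975555419922, 39.96360397338867), 86.33358001708984)
```

View pics/w8.png

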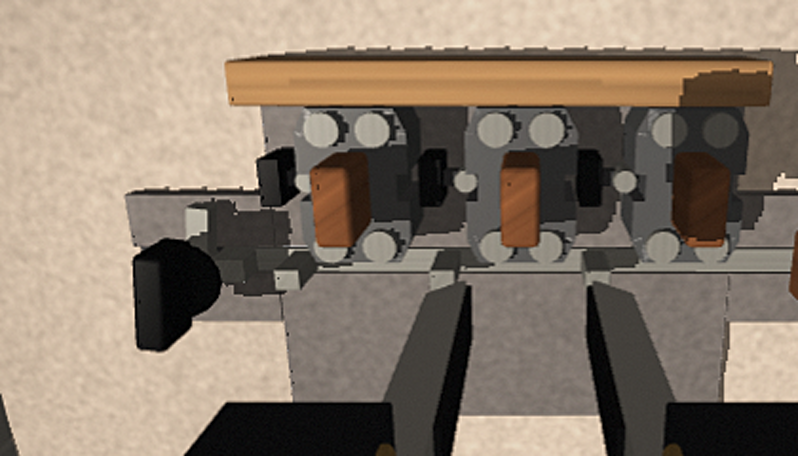

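All three caddies are home at +55 mm, against the stop, with their rollers in the notches at (300,182), (465,182) and (625,182) in the crop. The knob grip (160,295) lies along x, so it is free. Now I shut the bar.

>>> send_rows:
  rows: [-2, 3, 0, 0, -4, 7, 0, 0, -5.6, 11.5, 1, 0, -5.6, 15, 3.5, 0, -5.6, 16.4, 6, 0, -5.6, 16.45, 9, 0, -5.6, 16.45, 12.5, 0, -5.6, 16.45, 15.5, 0, -5.6, 16.45, 16.8, 0, -5.6, 16.45, 17, 0, -5.6, 16.45, 17, 0]
  fingers: 0.45

```text
clock: 42.05
ee_pos: [0.5311, -0.0144, 0.0407]
tool_rot: [[0.997, -0.073, 0.001], [-0.073, -0.997, -0.0], [0.001, 0.0, -1.0]]
force: [1.0, -0.0, 0.5]
finger_gap: 0.453
grip_force: 0.0
```

>>> send_rows:
  rows: [0, 0, 0, 0, 0, 0, 0, 0, 0, 0, 0, 0, 0, 0, 0, 0, 0, 0, 0, 0, 0, 0, 0, 0, 0, 0, 0, 0]
  fingers: 0
  grip_force: 20

```text
clock: 42.75
ee_pos: [0.5313, -0.0151, 0.0415]
tool_rot: [[0.997, -0.074, 0.002], [-0.074, -0.997, -0.0], [0.002, 0.0, -1.0]]
force: [-0.2, 1.2, 6.3]
finger_gap: 0.213
grip_force: 20.0
```

>>> send_rows:
  rows: [0, 0.3, 0, 0, 0, 0.7, 0, 0, 0, 1.1, 0, 0, 0, 1.5, 0, 0, 0, 1.9, 0, 0, 0, 2.3, 0, 0, 0, 2.6, 0, 0, 0, 2.9, 0, 0, 0, 3.1, 0, 0, 0, 3.2, 0, 0, 0, 3.3, 0, 0, 0, 3.4, 0, 0, 0, 3.4, 0, 0]

```text
clock: 44.05
ee_pos: [0.529, -0.045, 0.0414]
tool_rot: [[0.997, -0.073, 0.003], [-0.073, -0.997, 0.007], [0.002, -0.008, -1.0]]
force: [1.2, 9.8, 6.6]
finger_gap: 0.212
grip_force: 20.0
```

```bash
python3 -c "
from h import *
go()"
```

```text
now [ 0.529  -0.045   0.0414] th -4.21 gap 0.212 F [1.2 9.8 6.6] t 44.0
```

>>> send_rows:
  rows: [0, 0, 0, 0, 0, 0, 0, 0, 0, 0, 0, 0, 0, -0.2, -3, 0, 0, -0.2, -7, 0, 0, -0.2, -12, 0, 0, -0.2, -15, 0, 0, -0.2, -15, 0]
  fingers: 0.45

```text
clock: 44.85
ee_pos: [0.5308, -0.048, 0.1962]
tool_rot: [[0.997, -0.075, 0.011], [-0.075, -0.997, -0.003], [0.011, 0.002, -1.0]]
force: [0.3, -0.6, 0.1]
finger_gap: 0.454
grip_force: 0.0
```

```bash
python3 -c "
from h import *
go((.5566,.3394,.17,171.6))"
```

```text
now [ 0.5308 -0.048   0.1962] th -4.29 gap 0.454 F [ 0.3 -0.6  0.1] t 44.9
(0.5566, 0.3394, 0.17, 171.6) -> [ -0.35 -38.83   2.54] turn -3.07
```

>>> send_rows:
  rows: [0, -3, 0, -0.1, 0, -7, 0, -0.24, 0, -12, 0, -0.38, 0, -17, 0, -0.52, 0, -22, 0, -0.66, 0, -27, 0, -0.8, 0, -31, 0, -0.94, -0.3, -35, 0, -1.08, -0.35, -38, 1, -1.22, -0.35, -38.8, 2, -1.36, -0.35, -38.8, 2.5, -1.5, -0.35, -38.8, 2.5, -1.65, -0.35, -38.8, 2.5, -1.8, -0.35, -38.8, 2.5, -1.94, -0.35, -38.8, 2.5, -2.09, -0.35, -38.8, 2.5, -2.24, -0.35, -38.8, 2.5, -2.38, -0.35, -38.8, 2.5, -2.53, -0.35, -38.8, 2.5, -2.68, -0.35, -38.8, 2.5, -2.82]

```text
clock: 46.85
ee_pos: [0.5528, 0.3394, 0.1626]
tool_rot: [[-0.925, 0.381, -0.003], [0.381, 0.925, -0.002], [0.002, -0.003, -1.0]]
force: [0.0, 0.1, 0.2]
finger_gap: 0.45
grip_force: 0.0
```

>>> send_rows:
  rows: [0, 0, 0, -0.12, 0, 0, 0, -0.25, 0, 0, 0, -0.25, 0, 0, 0, -0.25, 0, 0, 0, -0.25]

```text
clock: 47.35
ee_pos: [0.5532, 0.34, 0.1643]
tool_rot: [[-0.989, 0.147, -0.001], [0.147, 0.989, -0.001], [0.001, -0.001, -1.0]]
force: [-0.0, -0.5, 0.4]
finger_gap: 0.447
grip_force: 0.0
```

```bash
python3 - <<'E'
from h import *
w=r.get_image("wrist"); save(w,"w9.png")
p,uv=cloud(w,np.ones((420,560),bool)); x,y,z=p.T
m=(abs(x-.556)<.05)&(abs(y-.338)<.05)&(z>.07)&(z<.088)
print(cv2.minAreaRect((p[m][:,:2]*1000).astype(np.float32)))
go((.5566,.3394,.053,170))
q=np.c_[(p[:,:2]-O)@X,(p[:,:2]-O)@Y,p[:,2]]*1000
for c in (-72.5,12.5,97.5):
  k=(abs(q[:,0])<12)&(abs(q[:,1]-c)<30)&(abs(q[:,2]-43)<3); print("tab",k.sum(),q[k].mean(0).round(1) if k.sum() else "")
E
```

```text
((555.7114868164062, 339.5083923339844), (15.98996353149414, 51.58116149902344), 78.75366973876953)
now [0.5532 0.3401 0.1646] th 171.56 gap 0.45 F [-0.5  0.2  0.6] t 47.4
(0.5566, 0.3394, 0.053, 170) -> [-3.500e-01 -1.000e-02  1.116e+01] turn 0.027
tab 35 [ -0.2 -65.4  42. ]
tab 216 [-1.5 13.6 42.6]
tab 223 [-1.4 98.4 42.7]
```

View pics/w9.png

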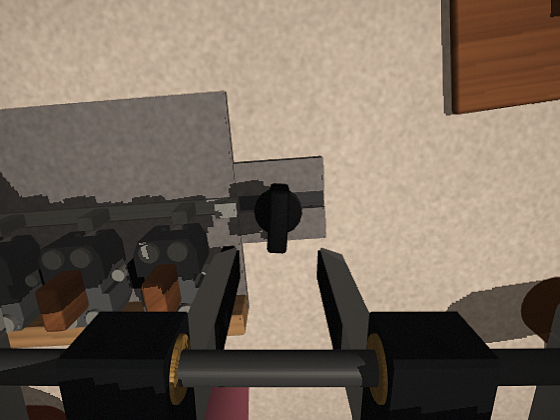

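The knob grip is at (278,218), centred between the fingers, and the tabs read shut. I grip it and turn it back.

>>> send_rows:
  rows: [-0.33, 0, 3, 0.03, -0.33, 0, 6, 0.03, -0.33, 0, 9, 0.03, -0.33, 0, 10.6, 0.03, -0.33, 0, 11, 0.03, -0.33, 0, 11, 0.03]

```text
clock: 48.0
ee_pos: [0.5567, 0.3398, 0.0553]
tool_rot: [[-0.985, 0.175, -0.0], [0.175, 0.985, -0.0], [0.0, -0.0, -1.0]]
force: [0.0, 0.0, 0.3]
finger_gap: 0.45
grip_force: 0.0
```

>>> send_rows:
  rows: [0, 0, 0, 0, 0, 0, 0, 0, 0, 0, 0, 0, 0, 0, 0, 0, 0, 0, 0, 0, 0, 0, 0, 0, 0, 0, 0, 0]
  fingers: 0
  grip_force: 30

```text
clock: 48.7
ee_pos: [0.5571, 0.3391, 0.0566]
tool_rot: [[-0.984, 0.176, 0.001], [0.176, 0.984, -0.001], [-0.001, -0.001, -1.0]]
force: [-1.4, -2.9, 5.4]
finger_gap: 0.17
grip_force: 30.0
```

>>> send_rows:
  rows: [0, 0, 0, 0.05, 0, 0, 0, 0.13, 0, 0, 0, 0.22, 0, 0, 0, 0.31, 0, 0, 0, 0.4, 0, 0, 0, 0.49, 0, 0, 0, 0.58, 0, 0, 0, 0.67, 0, 0, 0, 0.76, 0, 0, 0, 0.85, 0, 0, 0, 0.94, 0, 0, 0, 1.03, 0, 0, 0, 1.12, 0, 0, 0, 1.21, 0, 0, 0, 1.3, 0, 0, 0, 1.37, 0, 0, 0, 1.42, 0, 0, 0, 1.45, 0, 0, 0, 1.48, 0, 0, 0, 1.48]

```text
clock: 50.7
ee_pos: [0.5567, 0.3389, 0.0566]
tool_rot: [[0.084, 0.996, 0.001], [0.996, -0.084, -0.002], [-0.002, 0.001, -1.0]]
force: [-2.3, -4.3, 6.7]
finger_gap: 0.17
grip_force: 30.1
```

```bash
python3 -c "
from h import *
go(); print(r.observe()['ft_torque'])"
```

```text
now [0.5567 0.3389 0.0566] th 85.17 gap 0.17 F [-2.3 -4.3  6.7] t 50.7
[-0.93374362  0.30893413  0.43342277]
```

>>> send_rows:
  rows: [0, 0, 0, 0.03, 0, 0, 0, 0.06, 0, 0, 0, 0.08, 0, 0, 0, 0.08]

```text
clock: 51.1
ee_pos: [0.5568, 0.3394, 0.0566]
tool_rot: [[0.162, 0.987, 0.001], [0.987, -0.162, -0.001], [-0.001, 0.001, -1.0]]
force: [-0.9, -3.1, 5.9]
finger_gap: 0.17
grip_force: 31.2
```

```bash
python3 -c "
from h import *
go(); print(r.observe()['ft_torque'])"
```

```text
now [0.5568 0.3394 0.0566] th 80.65 gap 0.17 F [-0.9 -3.1  5.9] t 51.1
[-0.74290761  0.21446861  0.66216124]
```

>>> send_rows:
  rows: [0, 0, 0, 0, 0, 0, 0, 0, 0, 0, 0, 0, 0, 0, -3, 0, 0, 0, -7, 0, 0, 0, -12, 0, -1, 2, -15, 0, -1, 2, -15, 0, -1, 2, -15, 0]
  fingers: 0.5

```text
clock: 52.0
ee_pos: [0.575, 0.3268, 0.2053]
tool_rot: [[0.165, 0.986, 0.001], [0.986, -0.165, 0.001], [0.001, 0.0, -1.0]]
force: [0.1, 0.5, -0.1]
finger_gap: 0.501
grip_force: 0.0
```

```bash
python3 - <<'E'
from h import *
w=r.get_image("wrist"); save(w,"w10.png")
p,uv=cloud(w,np.ones((420,560),bool)); x,y,z=p.T
m=(abs(x-.556)<.05)&(abs(y-.338)<.05)&(z>.07)&(z<.088)
print(cv2.minAreaRect((p[m][:,:2]*1000).astype(np.float32)))
go((.3,.3,.3,85))
E
```

```text
((556.6704711914062, 339.15374755859375), (52.069122314453125, 16.063232421875), 85.89315795898438)
now [0.574  0.3266 0.2034] th 80.54 gap 0.503 F [-0.6  0.   0.1] t 52.0
(0.3, 0.3, 0.3, 85) -> [ -7.14 -26.62  -9.58] turn -0.078
```

>>> send_rows:
  rows: [0, -3, -3, 0, 0, -7, -6, 0, 0, -12, -9, 0, 0, -17, -9, 0, 0, -22, -9, 0, 0, -26, -9, 0, 0, -26, -9, 0, 0, -26, -9, 0]

```text
clock: 52.85
ee_pos: [0.3169, 0.3694, 0.2933]
tool_rot: [[0.162, 0.987, -0.002], [0.987, -0.162, -0.002], [-0.003, -0.002, -1.0]]
force: [1.0, 0.1, -0.8]
finger_gap: 0.502
grip_force: 0.0
```

```bash
python3 - <<'E'
from h import *
t=r.get_image("top"); s=r.get_image("side"); save(t,"top9.png",(130,60,450,300),2.4)
for y in (85,0,-85): seated(t,y)
p,uv=cloud(t,np.ones((420,560),bool)); f=t["frame"][uv[:,1],uv[:,0]].astype(int)
m=(abs(p[:,0]-.53)<.04)&(abs(p[:,1]+.03)<.05)&(p[:,2]>.052)&(p[:,2]<.07)&(f[:,0]-f[:,2]>40)
print("handle",cv2.minAreaRect((p[m][:,:2]*1000).astype(np.float32)))
E
```

```text
block [54.6 84.5] [36. 18.] 2.6 body x [16.  90.7] y [ 57. 110.]
roller area y [108.6 136.4]
block [55.7 -0.8] [35.6 17.6] 3.2 body x [15.7 91.5] y [-28.5  27.5]
roller area y [25.6 58.7]
block [ 54.3 -86.1] [35.4 17.6] 3.8 body x [15.9 91.8] y [-113.1  -58.7]
roller area y [-61.2 -24.9]
handle ((528.289794921875, -44.66606140136719), (19.284151077270508, 37.51835250854492), 84.2288589477539)
```

View pics/top9.png

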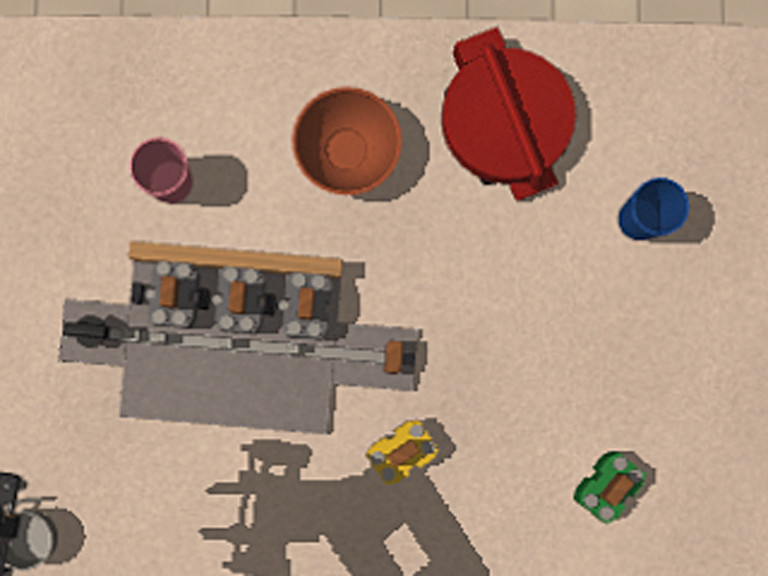

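All three caddies are home at (168,293), (237,297) and (307,302). The handle (397,355) is at its shut position, the knob (92,332) is back along rack y, and the bystanders have not moved.

```bash
python3 -c "
from h import *
print(r.job_done())"
```

```text
the job is handed in; nothing more can be done
None
```

I handed the job in at about 53 s: all three grey caddies sit fully home on their rails, the bar is fully shut with its tabs behind them, the knob is turned back to locked, and the bowl, tumblers and measuring cup were left where they stood.

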